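Free the strap link of the jar shaker with the forked tool

ROBOT

A 7-joint arm with a two-finger parallel gripper is mounted at the origin on the work surface. World frame = base frame: x ahead of the robot, y to its left, z up, the work surface at z = 0. Lengths are in mm, angles in rad, forces in N, time in s.
With the tool pointing down it reaches from about 425 to 1025 mm from the base axis. Payload 9.4 kg.
Tool frame: the origin (TCP) lies at the very end of the fingers, on their centre line; the grasp point (between the pads) lies 19 mm behind it (env.hold_point_z is the distance from the TCP to the grasp point, in mm); z points along the fingers, y is the direction in which the jaws open and shut (so a half turn about z gives the same grasp; the last joint's range is limited). The gripper opens to 85 mm and grips with 20 to 120 N. Pads are 22 mm wide; open, the fingers measure 114 mm over their backs; the gripper's body (76 mm by 85 mm) begins 54 mm behind the grasp point. The pads swing forward as they close: fully open they stand 13 mm farther back than shut.
Start: joints at [-1.387, 0.599, -0.003, 1.599, 0.002, 0.943, -0.08], TCP at [186.948, 700.482, 231.275] pointing down, gripper open.
Joint ranges: [-2.57, 2.57], [-0.35, 1.97], [-1.29, 1.29], [0.11, 2.56], [-1.05, 4.19], [0.11, 1.86], [-2.63, 2.63]. Speed limits (rad/s): [2.22, 2.22, 3.01, 3.01, 3.14, 3.14, 3.14].

INTERFACE

Orientations are given as a 3x3 rotation matrix whose columns are the frame's x, y, z axes.
In Python, from station import telemetry, grab_frame, camera_model, env, recognise gives the robot as it stands. The module is installed in compiled form; this text tells all that it offers.
- The arm moves only by the shell command python3 -m creep 'ROWS' [FORCE]. ROWS is JSON, one flat list of numbers, 7 for each row, row after row: the finger opening in mm, from 0 to 85.4, then the shift along the tool's x, y, z each as a share of 0.025 m, from -1 to 1, then the turn, a rotation vector about the tool's x, y, z each as a share of 0.08 rad, from -1 to 1. A call has 1 to 10 rows; each row shifts and turns the commanded pose from where the row before left it, along the tool's axes as they then stand; what a row does not reach is not made up. A row lasts 1/10 s, in which the tool goes at most 50 mm and 8.59 degrees, less where a joint would pass 70% of its speed; a pose out of reach is approached as far as the arm can. A call with a number of a shift or a turn outside -1 to 1 is refused whole. A call with a gripper value outside its range is refused whole. The fingers move at their own pace and stop on an object; FORCE is the grip in N (left out, the last holds). Time passes only in rows, so rows that do not move let the fingers close. It gives the time, the measured TCP pose, the force and the opening at its end, in the units of the state.
- telemetry.observe(): the state, without advancing time (a new reading comes with each control period).
- grab_frame(name): name is "side" or "top"; returns the picture (420x560x3 uint8, red, green, blue); there is no depth.
- camera_model(name): a dict with "intrinsics" (3x3 intrinsics, pixels), "position" and "orientation" of the camera in the world. Camera axes: x right, y up, looking along -z (the intrinsics and any distortion apply to the point x, -y, -z); pixel columns grow to the right and rows downward; lengths in mm; the calibration is good to about 2 mm. A picture is of the moment at which its call begins. camera_model takes no time and is no camera call.
- env.close_job(): hands the job in, once; it reports no verdict.
Trained networks look in the newest picture that a camera, given by its name, has taken for a name from the list of things; names that differ only in an ending like _2 or _b are one class to them, and where a whole thing is asked for, a point or a joint stands for the part that bears it (a point fixed in the world has none). Each returns a list of dicts, best first, with "p" (0 to 1); they miss things now and then, are a little off and sometimes report something else, mostly with a low value. They report only what shows in the picture. A call takes as long as a camera call.
- recognise(camera, target): "position" ([x, y, z] in mm, in the coordinates of the camera as it stood for that picture, good to about 4 mm: the middle of the surface that is visible of it).
The state is a dict: "clock": time; "joint_positions": joint angles; "dq": joint speeds; "effort": joint torques, N m; "position": TCP position; "ee_rot": TCP orientation; "contact_force": force on the tool from outside, world axes, zero at the start; "ft_torque": the same for the moment, N m; "grip_width": finger opening in mm.
Only numpy, scipy, OpenCV 4.12 (cv2) and the standard library are available. Lean on these libraries where they do the work, as an engineer would, in place of code of your own. Each camera call takes 0.05 s, during which the arm holds its last target.

TASK

Take the red-handled forked tool from its stand, set it astride the spring bar of the jar shaker's strap bracket and gently push the orange collar away from the blue link, only as far as it takes for the link to pop up, keeping your fingers off the bracket. Then put the tool back upright in its stand, lift the blue link out and set it down gently in the green tray, leaving everything else where it is.

Things in the scene. Friction and masses are not known exactly. Their poses are not given: they have to be found in the camera images.
- bracket: Jar-shaker strap bracket, fixed; place and yaw vary. Grey plate 90 (x) by 160 mm (y), 12 thick, y = -33 to 127 mm. Origin: underside of plate, right below the blue link. A 6 mm spring bar runs along bracket +y at x = 0, axis 41 mm above table, from inside the link to an aluminium housing (36 wide, y = 98 to 124, top 56 mm). Fingers must stay off it (4 N); fork pushes over 20 N bend it.
- bar_start (a point): Point on the bar's axis, bracket (0, 50 mm), 41 mm up: always bare bar, between pocket and collar; put the fork astride here. Axes as bracket. Push towards +y draws the bar out of the link: 3 N to start, 0.5 N more per mm, plus up to 3 N rubbing. The link is free after about 5 to 7 mm of travel, hard stop at 9 mm. Let go, the bar springs back.
- collar_zone (a point): On the bar's axis at bracket y = 67 mm, fixed to the bracket, NOT to the collar. The bar's one orange collar, 22 mm across, 6 mm thick, is clamped with its near face (towards the link) anywhere from y = 60 to 74 mm: not measured, find it by touch or see it. Axes as bracket.
- pocket (a point): Centre of the mouth of the aluminium pocket that holds the link, 58 mm above the table, right above the bracket's origin. The pocket measures 41 (x) by 39 mm (y) outside and guides the link with 1 to 1.5 mm play. Axes as bracket.
- link: Blue strap link, block 28 (x) by 24 (y) by 46 mm tall, about 60 g, origin: centre of its underside; axes match the bracket's at first. Locked, its underside is 32 mm above the table; a spring ejector below pushes it up with 4 N. Freed, it pops up 18 mm (underside 50, top 96 mm) and stays there loose, even when the bar springs back below it; it lifts straight out.
- fork: Forked tool, 84 mm tall, about 120 g, upright in its stand, tines down. Origin: midway between the tine tips, z up the tool. Two steel tines, each 5 (x) by 4 mm (y), 34 mm long, 12 mm gap between them along x; above them a red handle 24 by 24 mm, 34 to 84 mm above the tips. Use: x across the bar, bar in the gap, tips about 10 mm below the bar's axis; push along the bar.
- stand: Wooden stand, fixed, yaw varies: block 70 (x) by 66 mm (y), 45 mm tall, on a thin 110 by 100 mm foot. Slot 28 (x) by 10 mm (y), 41 mm deep, takes the tines with 3 mm play; the handle's underside rests on the block's top, tine tips then 11 mm above the table. Origin: centre of its underside.
- stand_top (a point): Centre of the slot's mouth on top of the stand, 45 mm above the table.
- tray: Green parts tray, fixed, 170 by 170 mm outside, rim 22 mm tall, walls 4 mm, floor 4 mm above the table. The link is to be set down here, not dropped (a fall of over about 15 mm fails). Origin: centre of its underside. It and the stand may change sides.
- jar_red: Glass jar with red lid, 72 mm across, 120 mm tall; bystander. Origin: middle of its underside.
- jar_amber: Amber glass jar with brass lid, 64 mm across, 100 mm tall; bystander. Origin: middle of its underside.
- puck: White warming disc, 90 mm across, 18 mm tall; bystander. Origin: middle of its underside.
- driver: Screwdriver with orange handle lying on the table; bystander. Origin: the tool's own origin, on its length.
- cup: Small blue bowl, 80 mm across, 55 mm tall; bystander. Origin: middle of its underside.
- can: Aluminium can, 60 mm across, 90 mm tall; bystander. Origin: middle of its underside.
- spare_link: Black link, same shape and size as the blue one, standing upright on the table; bystander, not to be used. Origin: middle of its underside.

How it is judged (in metres and radians):
On the way, in this order (a step that is already met when the one before it is completed fails the run):
1. the fork stands astride the bare bar, its tips below the bar's axis (x of fork in the frame of bracket between -0.007 and 0.007 m and y of fork in the frame of bracket between 0.025 and 0.085 m and z of fork in the frame of bracket below 0.04 m), for 0.1 s.
2. the link has popped up in its pocket (z of link in the frame of bracket between 0.044 and 0.06 m and x of link in the frame of bracket between -0.006 and 0.006 m and y of link in the frame of bracket between -0.006 and 0.006 m), for 0.2 s.
3. the forked tool is back in its stand, with the link still waiting in its pocket (horizontal distance between fork and stand_top below 0.008 m and angle between fork's own z axis and vertical below 0.12 rad and height (world z) of fork below 0.016 m and horizontal distance between link and pocket below 0.01 m), for 0.1 s.
At the end, for the whole second after the job is handed in: The blue link rests on the green tray's floor (origin within 75 mm of its centre along each tray axis, below 32 mm); the forked tool rests in the stand's slot, upright within 0.12 rad, within 8 mm of its middle, fully down (tips below 16 mm) (x of link in the frame of tray between -0.075 and 0.075 m and y of link in the frame of tray between -0.075 and 0.075 m and height (world z) of link below 0.032 m and linear speed of each of link, fork below 0.02 m/s and horizontal distance between fork and stand_top below 0.008 m and angle between fork's own z axis and vertical below 0.12 rad and height (world z) of fork below 0.016 m); the robot touches nothing.
It fails at once if the fork presses on the bracket or its bar with more than 20 N (contact force between fork and bracket above 20 N).
It fails at once if the fingers push on the bracket, its bar or collar with more than 4 N (contact force between the fingers and bracket above 4 N).
It fails at once if the link is let fall (faster than 0.6 m/s with no finger on it) (linear speed of link above 0.6 m/s and contact force between the fingers and link below 0.05 N).
It fails at once if a bystander is shifted by more than 20 mm (distance of any of jar_red, jar_amber, puck, driver, cup, can, spare_link from where it was at the start of the episode above 0.02 m).
It also fails if it takes over 67 s, if anything falls off the work surface, if the arm or the gripper's body presses on something with over 40 N, if the wrist force passes 120 N, or if a joint passes its speed limit or range.

## Working session

There is one attempt and no reset: what is moved stays moved. The work goes in short steps, Python scripts to look and compute and a shell command to move; the robot and the scene stay as the last step left them, time stands still between calls to the robot, and variables do not carry over. Pictures are saved under pics/ and viewed, and the job is handed in when it is done.

```bash
ls; mkdir -p pics; python3 - <<'E'
from station import telemetry, grab_frame, camera_model, env, recognise
import cv2, numpy as np
s=telemetry.observe()
print({k:np.round(v,3).tolist() for k,v in s.items()})
for c in("side","top"):
    f=grab_frame(c); cv2.imwrite(f"pics/{c}0.png",f[:,:,::-1])
    m=camera_model(c); print(c,{k:np.round(v,3).tolist() for k,v in m.items()})
print(env.hold_point_z)
E
```

```text
pics
{'clock': 0.0, 'joint_positions': [-1.387, 0.6, -0.003, 1.6, 0.002, 0.943, -0.08], 'dq': [-0.0, -0.0, -0.001, 0.0, -0.0, -0.001, -0.002], 'effort': [-0.001, -77.645, 1.564, -25.802, 0.012, 0.009, 0.0], 'position': [186.814, 700.033, 230.386], 'ee_rot': [[-0.966, 0.258, -0.0], [0.258, 0.966, -0.002], [-0.0, -0.002, -1.0]], 'contact_force': [-0.603, 0.862, 0.365], 'ft_torque': [0.006, 0.035, -0.001], 'grip_width': 85.148}
side {'intrinsics': [[405.519, 0.0, 273.028], [0.0, 405.519, 207.91], [0.0, 0.0, 1.0]], 'position': [404.8, -1076.533, 1119.693], 'orientation': [[0.986, 0.113, -0.126], [-0.169, 0.697, -0.697], [0.008, 0.708, 0.706]]}
top {'intrinsics': [[502.037, 0.0, 281.449], [0.0, 502.037, 207.917], [0.0, 0.0, 1.0]], 'position': [228.362, 4.741, 1680.74], 'orientation': [[-0.074, 0.972, -0.224], [-0.997, -0.073, 0.01], [-0.007, 0.224, 0.975]]}
18.700000000000003
```

View pics/side0.png

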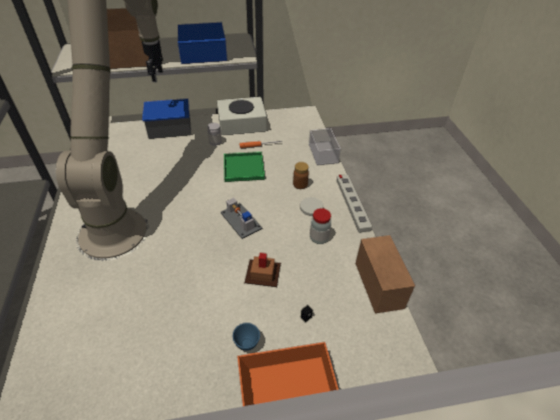

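View pics/top0.png

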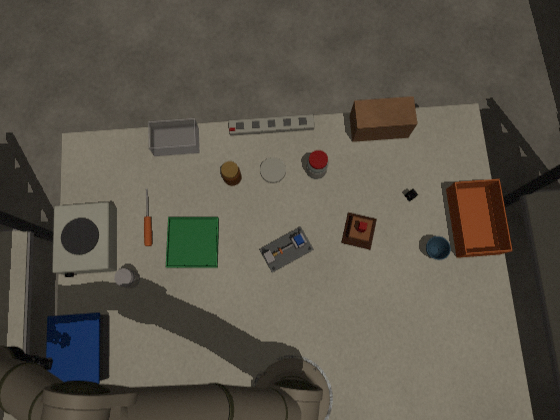

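```bash
cat > h.py <<'E'
from station import telemetry, grab_frame, camera_model, env, recognise
import cv2, numpy as np
np.set_printoptions(precision=3,suppress=True)
def cam(c):
    m=camera_model(c); return np.array(m["intrinsics"]),np.array(m["position"]),np.array(m["orientation"]),m
def proj(c,P):
    K,p,R,m=cam(c); q=(np.atleast_2d(P)-p)@R; q=q*[1,-1,-1]; u=q@K.T; return u[:,:2]/u[:,2:]
def ray(c,uv,z):
    K,p,R,m=cam(c); uv=np.atleast_2d(uv).astype(float); d=np.c_[uv,np.ones(len(uv))]@np.linalg.inv(K).T
    d=(d*[1,-1,-1])@R.T; return p+d*((z-p[2])/d[:,2])[:,None]
def tow(c,x):
    K,p,R,m=cam(c); return R@np.array(x)+p
def crop(c,f,x0,y0,x1,y1,s,name):
    cv2.imwrite(name,cv2.resize(f[y0:y1,x0:x1,::-1],None,fx=s,fy=s,interpolation=cv2.INTER_CUBIC))
E
python3 - <<'E'
from h import *
for c in("side","top"):
    print(c,cam(c)[3].keys())
    for t in("bracket","collar_zone","link","fork","stand","tray","jar_red","puck","spare_link","cup"):
        r=recognise(c,t)
        for d in r[:2]:
            P=tow(c,d["position"]); print(t,round(d["p"],2),P.round(0),proj(c,P)[0].round(0))
f=grab_frame("top");crop("top",f,250,200,390,270,5.7,"pics/t1.png")
g=grab_frame("side");crop("side",g,200,180,310,290,5.4,"pics/s1.png")
np.save("top0.npy",f);np.save("side0.npy",g)
E
```

```text
side dict_keys(['intrinsics', 'position', 'orientation'])
bracket 0.92 [466. -31.  16.] [239. 220.]
bracket 0.69 [ 438. -496.   34.] [247. 332.]
collar_zone 0.66 [465. -32.  11.] [239. 221.]
link 0.54 [517. 295.   5.] [243. 167.]
link 0.43 [491. -67.  76.] [247. 215.]
stand 0.77 [ 511. -293.   12.] [262. 276.]
tray 0.64 [519. 298.   6.] [243. 166.]
jar_red 0.59 [ 739. -168.   85.] [321. 226.]
puck 0.66 [745.   6.  16.] [310. 205.]
spare_link 0.73 [747.   5.  17.] [310. 205.]
spare_link 0.5 [ 621. -463.   41.] [307. 312.]
cup 0.64 [ 437. -496.   29.] [247. 333.]
top dict_keys(['intrinsics', 'position', 'orientation'])
bracket 0.88 [468. -12.  11.] [284. 250.]
collar_zone 0.84 [470. -11.  10.] [284. 249.]
collar_zone 0.44 [ 731. -135.  122.] [316. 162.]
link 0.71 [469. -14.  10.] [285. 250.]
link 0.4 [492. -62.  78.] [299. 238.]
fork 0.57 [ 515. -267.   97.] [363. 226.]
fork 0.37 [474. -16.  12.] [286. 248.]
stand 0.84 [ 508. -258.    5.] [356. 233.]
stand 0.6 [726. 145. 101.] [231. 172.]
tray 0.61 [517. 292.   5.] [194. 243.]
tray 0.18 [471. -11.  12.] [284. 249.]
jar_red 0.78 [ 729. -136.  118.] [317. 163.]
puck 0.85 [749.   7.  21.] [273. 169.]
spare_link 0.62 [ 621. -453.   47.] [412. 194.]
cup 0.92 [ 434. -521.   28.] [439. 248.]
```

View pics/t1.png

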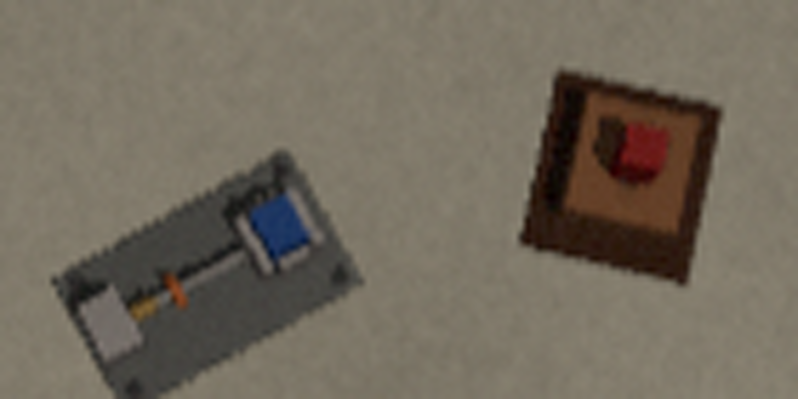

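View pics/s1.png

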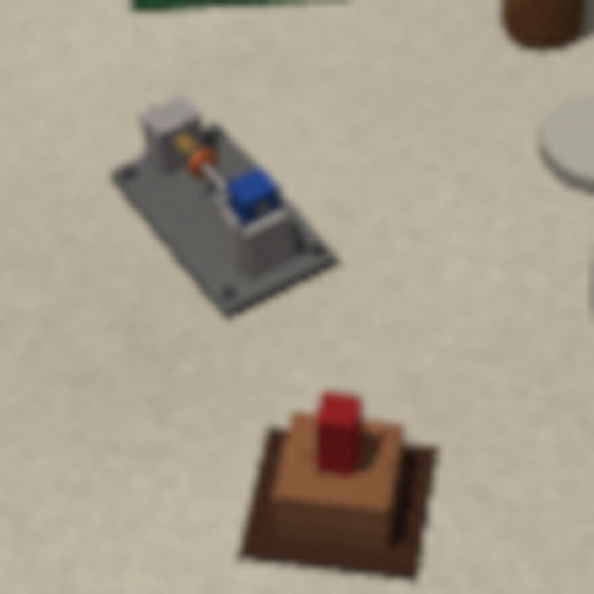

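```bash
cat > fit.py <<'E'
from h import *
from scipy.optimize import minimize
S=8
def box(x0,x1,y0,y1,z0,z1):
    return np.array([[x,y,z] for x in(x0,x1) for y in(y0,y1) for z in(z0,z1)],float)
def place(P,q):
    c,s=np.cos(q[2]),np.sin(q[2]); return P@np.array([[c,s,0],[-s,c,0],[0,0,1]])+[q[0],q[1],0]
def render(c,boxes,q,win):
    x0,y0,x1,y1=win; m=np.zeros(((y1-y0)*S,(x1-x0)*S),np.uint8)
    for b in boxes:
        uv=proj(c,place(b,q)); uv=(uv-[x0,y0]+0.5)*S-0.5
        h=cv2.convexHull(uv.astype(np.float32))
        cv2.fillConvexPoly(m,np.round(h*16).astype(np.int32),255,shift=4)
    return m
def mask(c,f,win,fn):
    x0,y0,x1,y1=win; u=cv2.resize(f[y0:y1,x0:x1],None,fx=S,fy=S,interpolation=cv2.INTER_CUBIC)
    return (fn(u.astype(float))*255).astype(np.uint8),u
def dofit(c,f,win,fn,boxes,q0):
    m,u=mask(c,f,win,fn)
    n,l,st,_=cv2.connectedComponentsWithStats(m); m=(l==1+np.argmax(st[1:,4])).astype(np.uint8)*255
    # fill holes
    cs,_=cv2.findContours(m,cv2.RETR_EXTERNAL,cv2.CHAIN_APPROX_NONE); cv2.drawContours(m,cs,-1,255,-1)
    mb=cv2.GaussianBlur(m,(0,0),4).astype(float)
    cost=lambda q:np.mean((cv2.GaussianBlur(render(c,boxes,q*sc,win),(0,0),4)-mb)**2)
    sc=np.array([1,1,.01]); best=None
    for _ in range(2):
        q0=np.array(q0,float)/sc if best is None else best.x
        best=minimize(cost,q0,method="Nelder-Mead",options=dict(initial_simplex=q0+np.vstack([np.zeros(3),np.diag([6,6,6.])]),maxiter=150))
    q=best.x*sc
    r=render(c,boxes,q,win); o=u[:,:,::-1].copy()
    cs,_=cv2.findContours(r,0,1); cv2.drawContours(o,cs,-1,(0,255,255),1)
    cs,_=cv2.findContours(m,0,1); cv2.drawContours(o,cs,-1,(255,0,255),1)
    return q,best.fun,o
E
python3 - <<'E'
from h import *
f=np.load("top0.npy");g=np.load("side0.npy")
def pr(n,im,u,v): print(n,im[v,u])
pr("plate",f,270,262);pr("plate2",f,290,256);pr("bg",f,320,240);pr("link",f,298,239);pr("foot",f,350,243);pr("block",f,360,238);pr("red",f,364,227);pr("tray",f,190,243)
pr("plate",g,235,222);pr("bg",g,240,250);pr("link",g,247,215);pr("foot",g,255,282);pr("block",g,258,275);pr("red",g,263,258)
E
```

```text
plate [87 82 78]
plate2 [71 70 65]
bg [126 120 104]
link [27 54 97]
foot [46 27 17]
block [93 60 36]
red [105  26  21]
tray [33 84 43]
plate [93 94 91]
bg [181 173 154]
link [ 35  68 132]
foot [65 40 27]
block [80 52 34]
red [120  30  28]
```

```bash
cat > runfit.py <<'E'
from fit import *
f=np.load("top0.npy");g=np.load("side0.npy")
D={"top":f,"side":g}
th={"top":100,"side":135}
rb={"top":13,"side":16}
br=[box(-45,45,-33,127,0,12),box(-18,18,98,124,0,56),box(-20.5,20.5,-19.5,19.5,0,58),box(-14,14,-12,12,32,78)]
lk=[box(-14,14,-12,12,32,78)]
sd=[box(-55,55,-50,50,0,5),box(-35,35,-33,33,0,45),box(-12,12,-12,12,45,95)]
hd=[box(-12,12,-12,12,45,95)]
tr=[box(-85,85,-85,85,0,22)]
wins={"top":dict(br=(250,215,325,285),sd=(330,200,390,262),tr=(155,205,230,280)),"side":dict(br=(210,190,275,245),sd=(235,242,292,297),tr=(210,140,280,190))}
gray=lambda c:lambda u:((u[...,0]<th[c])|((u[...,0]-u[...,2]<rb[c])))
dark=lambda c:lambda u:((u[...,0]-0)<th[c])|(u[...,0]>2.0*u[...,1])
red=lambda c:lambda u:(u[...,0]>2.4*u[...,1])&(u[...,0]>50)
blue=lambda c:lambda u:(u[...,2]>1.5*u[...,0])
gr=lambda c:lambda u:(u[...,1]>1.5*u[...,0])
if __name__=="__main__":
  for c in D:
    for n,fn,bx,q0,w in (("br",gray,br,(489,-60,0.5+np.pi*0),"br"),("sd",dark,sd,(510,-265,-.2),"sd"),("sd90",dark,sd,(510,-265,-.2+np.pi/2),"sd"),("tr",gr,tr,(517,292,0),"tr"),("red",red,hd,(510,-265,-.2),"sd")):
        if n=="br": q0=(489,-60,0.45)
        q,e,o=dofit(c,D[c],wins[c][w],fn(c),bx,q0)
        print(c,n,q,round(e,1)); cv2.imwrite(f"pics/fit_{c}_{n}.png",o)
E
python3 runfit.py
```

```text
top br [491.354 -59.026   0.437] 34.7
top sd [ 516.642 -267.305   -0.31 ] 34.3
top sd90 [ 516.625 -266.913    1.225] 1676.6
top tr [518.8   295.903  -0.075] 321.9
top red [ 517.031 -269.241   -0.409] 122.8Traceback (most recent call last):
  File "runfit.py", line 21, in <module>
    q,e,o=dofit(c,D[c],wins[c][w],fn(c),bx,q0)
          ~~~~~^^^^^^^^^^^^^^^^^^^^^^^^^^^^^^^
  File "fit.py", line 28, in dofit
    best=minimize(cost,q0,method="Nelder-Mead",options=dict(initial_simplex=q0+np.vstack([np.zeros(3),np.diag([6,6,6.])]),maxiter=150))
    res = _minimize_neldermead(fun, x0, args, callback, bounds=bounds,
                               **options)
    fsim[j] = func(sim[j])
              ~~~~^^^^^^^^
    fx = function(np.copy(x), *(wrapper_args + args))
  File "fit.py", line 24, in <lambda>
    cost=lambda q:np.mean((cv2.GaussianBlur(render(c,boxes,q*sc,win),(0,0),4)-mb)**2)
                                            ~~~~~~^^^^^^^^^^^^^^^^^^
  File "fit.py", line 11, in render
    uv=proj(c,place(b,q)); uv=(uv-[x0,y0]+0.5)*S-0.5
  File "h.py", line 7, in proj
    K,p,R,m=cam(c); q=(np.atleast_2d(P)-p)@R; q=q*[1,-1,-1]; u=q@K.T; return u[:,:2]/u[:,2:]
            ~~~^^^
  File "h.py", line 5, in cam
    m=camera_model(c); return np.array(m["intrinsics"]),np.array(m["position"]),np.array(m["orientation"]),m
ValueError: time passes only in moves, steps and waits
```

```bash
python3 - <<'E'
s=open('h.py').read()
s=s.replace('def cam(c):\n    m=camera_model(c);','''import os,pickle
_C={}
def cam(c):
    if c not in _C:
        if not os.path.exists("cams.pkl"): pickle.dump({k:camera_model(k) for k in("side","top")},open("cams.pkl","wb"))
        _C.update(pickle.load(open("cams.pkl","rb")))
    m=_C[c];''')
open('h.py','w').write(s)
E
python3 runfit.py
python3 - <<'E'
import cv2,numpy as np
def pad(i): 
    i=cv2.resize(i,(400,300)); return i
L=[cv2.imread(f"pics/fit_{c}_{n}.png") for c,n in (("top","br"),("top","sd"),("side","br"),("side","sd"))]
L=[pad(i) for i in L]
cv2.imwrite("pics/fits.png",np.vstack([np.hstack(L[:2]),np.hstack(L[2:])]))
E
```

```text
top br [491.354 -59.026   0.437] 34.7
top sd [ 516.642 -267.305   -0.31 ] 34.3
top sd90 [ 516.625 -266.913    1.225] 1676.6
top tr [518.8   295.903  -0.075] 321.9
top red [ 517.031 -269.241   -0.409] 122.8
side br [491.234 -63.028   0.434] 212.8
side sd [ 516.697 -271.972   -0.313] 1377.9
side sd90 [ 517.185 -270.012    1.176] 2882.8
side tr [520.033 293.803  -0.067] 1109.5
side red [ 516.732 -270.858   -0.153] 213.5
```

View pics/fits.png

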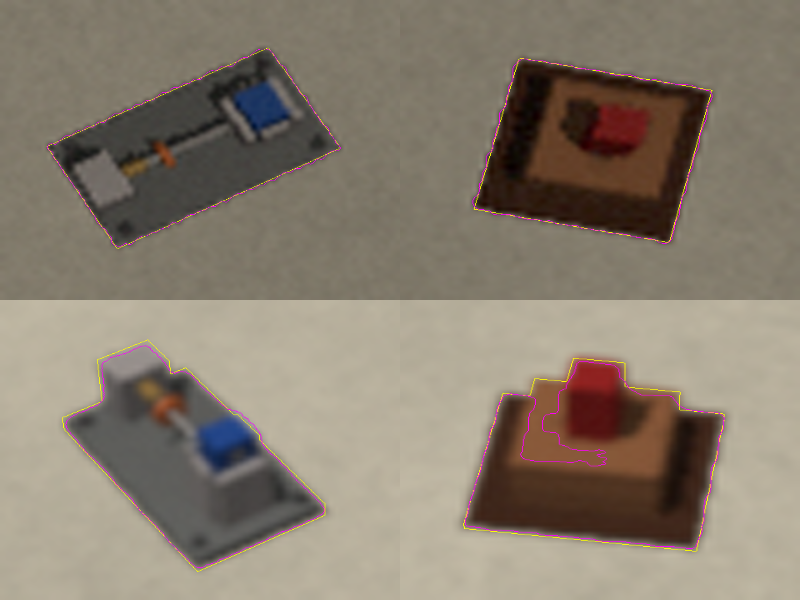

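```bash
cat > run2.py <<'E'
from runfit import *
br2=br
d2=lambda c:lambda u:(u[...,0]<th[c])|(u[...,0]>1.25*u[...,1])
g2=lambda c:lambda u:(u[...,0]<th[c])|(u[...,0]-u[...,2]<(13 if c=="top" else 19))
lb=[box(-14,14,-12,12,58,78)]
if __name__=="__main__":
  for c,n,fn,bx,q0,w in (("side","br",g2,br,(491,-62,.437),"br"),("side","sd",d2,sd,(516,-270,-.31),"sd"),("top","sd",d2,sd,(516,-270,-.31),"sd"),
     ("side","tr",lambda c:lambda u:u[...,1]>1.3*u[...,0],tr,(519,295,-.07),"tr"),("top","tr",lambda c:lambda u:u[...,1]>1.2*u[...,0],tr,(519,295,-.07),"tr"),
     ("side","lk",blue,lb,(491,-60,.437),"br"),("top","lk",blue,lb,(491,-60,.437),"br")):
        q,e,o=dofit(c,D[c],wins[c][w],fn(c),bx,q0)
        print(c,n,q,round(e,1)); cv2.imwrite(f"pics/fit_{c}_{n}.png",o)
E
python3 run2.py
python3 - <<'E'
import cv2,numpy as np
L=[cv2.imread(f"pics/fit_{c}_{n}.png") for c,n in (("side","br"),("side","sd"),("side","lk"),("top","lk"))]
L=[cv2.resize(i,(400,300)) for i in L]
cv2.imwrite("pics/fits2.png",np.vstack([np.hstack(L[:2]),np.hstack(L[2:])]))
E
```

```text
side br [491.363 -63.152   0.431] 116.1
side sd [ 516.83  -271.036   -0.314] 58.7
top sd [ 516.828 -267.409   -0.312] 33.8
side tr [519.42  292.759  -0.068] 585.3
top tr [518.627 295.966  -0.074] 52.7
side lk [489.664 -60.143   0.341] 119.2
top lk [490.765 -58.883   0.431] 5.9
```

View pics/fits2.png

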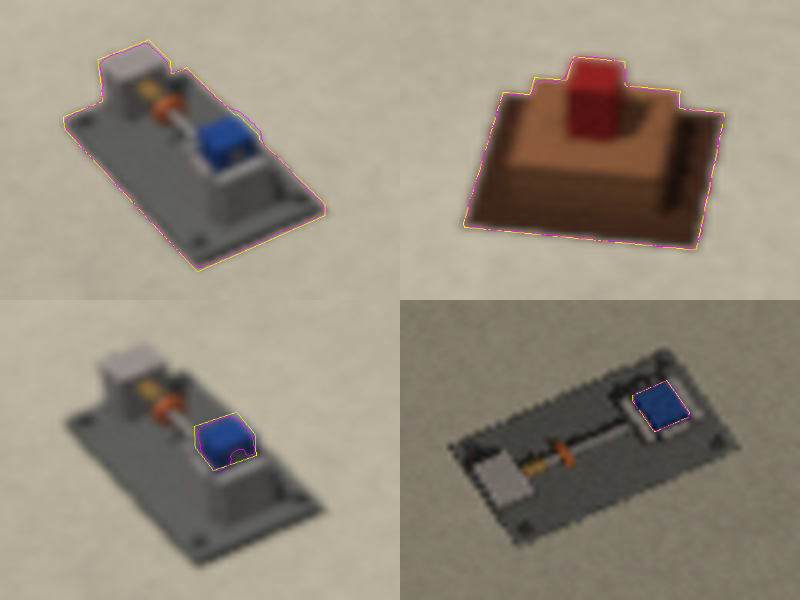

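```bash
cat > g.py <<'E'
from h import *
import sys
# usage: g.py x y z jawangle  -> remaining delta in tool axes/units
s=telemetry.observe(); p=np.array(s["position"]); R=np.array(s["ee_rot"])
def rows_end(p,R,rows):
    from scipy.spatial.transform import Rotation as Ro
    for r in rows:
        p=p+R@(np.array(r[1:4])*25); R=R@Ro.from_rotvec(np.array(r[4:])*.08).as_matrix()
    return p,R
def show(t,yaw):
    from scipy.spatial.transform import Rotation as Ro
    # target R: z down, y=(cos yaw, sin yaw)
    y=np.array([np.cos(yaw),np.sin(yaw),0]); z=np.array([0,0,-1.]); x=np.cross(y,z); T=np.c_[x,y,z]
    rv=Ro.from_matrix(R.T@T).as_rotvec()
    print("pos",p,"jaw",np.arctan2(R[1,1],R[0,1]),"tilt z",R[:,2],"F",np.array(s["contact_force"]),"M",np.array(s["ft_torque"]),"w",s["grip_width"],"t",s["clock"],"q7",s["joint_positions"][6])
    print("delta world",np.array(t)-p,"units now",R.T@(np.array(t)-p)/25,"units after turn",T.T@(np.array(t)-p)/25,"turn units",rv/.08)
if __name__=="__main__":
    a=list(map(float,sys.argv[1:])); show(a[:3],a[3])
E
python3 g.py 516.7 -269 230 -0.311
python3 - <<'E'
from g import *
q,Q=rows_end(p,R,[[60,-1,-.1,0,0,0,.45]]*45); print(q,np.arctan2(Q[1,1],Q[0,1]))
q,Q=rows_end(p,R,[[60,-1,-.2,0,0,0,.45]]*45); print(q,np.arctan2(Q[1,1],Q[0,1]))
E
```

```text
pos [186.945 700.462 231.25 ] jaw 1.3100222919591102 tilt z [ 0. -0. -1.] F [-0.66   0.469  0.033] M [-0.031  0.038 -0.011] w 85.28751207032106 t 1.2 q7 -0.07979169158849088
delta world [ 329.755 -969.462   -1.25 ] units now [-22.742 -34.067   0.053] units after turn [-32.882  24.424   0.05 ] turn units [-0.     0.001 20.263]
[ 597.681 -223.373  231.327] -0.3099777051683846
[ 510.279 -273.186  231.328] -0.3099777051683846
```

```bash
python3 -m creep '[60,-1,-0.2,0,0,0,0.45, 60,-1,-0.2,0,0,0,0.45, 60,-1,-0.2,0,0,0,0.45, 60,-1,-0.2,0,0,0,0.45, 60,-1,-0.2,0,0,0,0.45, 60,-1,-0.2,0,0,0,0.45, 60,-1,-0.2,0,0,0,0.45, 60,-1,-0.2,0,0,0,0.45, 60,-1,-0.2,0,0,0,0.45, 60,-1,-0.2,0,0,0,0.45]' 100
```

```text
clock: 2.2
position: [394.8, 551.6, 231.3]
ee_rot: [[-0.812, 0.584, 0.0], [0.584, 0.812, 0.0], [-0.0, 0.0, -1.0]]
contact_force: [-0.1, 0.3, -0.4]
grip_width: 60.7
```

```bash
python3 -m creep '[60,-1,-0.2,0,0,0,0.45, 60,-1,-0.2,0,0,0,0.45, 60,-1,-0.2,0,0,0,0.45, 60,-1,-0.2,0,0,0,0.45, 60,-1,-0.2,0,0,0,0.45, 60,-1,-0.2,0,0,0,0.45, 60,-1,-0.2,0,0,0,0.45, 60,-1,-0.2,0,0,0,0.45, 60,-1,-0.2,0,0,0,0.45, 60,-1,-0.2,0,0,0,0.45]'; python3 g.py 516.7 -269 230 -0.311
```

```text
clock: 3.2
position: [535.3, 340.6, 231.4]
ee_rot: [[-0.554, 0.833, 0.0], [0.833, 0.554, 0.0], [0.0, 0.0, -1.0]]
contact_force: [0.3, 0.3, -0.7]
grip_width: 59.9
pos [535.327 340.626 231.353] jaw 0.5870755277186622 tilt z [ 0.  0. -1.] F [ 0.325  0.299 -0.727] M [ 0.034 -0.004  0.019] w 59.86577127439238 t 3.2 q7 0.057333409784897385
delta world [ -18.627 -609.626   -1.353] units now [-19.889 -14.128   0.051] units after turn [-23.443   6.753   0.054] turn units [ 0.002 -0.001 11.226]
```

```bash
python3 -m creep '[60,-1,-0.2,0,0,0,0.45, 60,-1,-0.2,0,0,0,0.45, 60,-1,-0.2,0,0,0,0.45, 60,-1,-0.2,0,0,0,0.45, 60,-1,-0.2,0,0,0,0.45, 60,-1,-0.2,0,0,0,0.45, 60,-1,-0.2,0,0,0,0.45, 60,-1,-0.2,0,0,0,0.45, 60,-1,-0.2,0,0,0,0.45, 60,-1,-0.2,0,0,0,0.45]'; python3 -m creep '[60,-1,-0.2,0,0,0,0.45, 60,-1,-0.2,0,0,0,0.45, 60,-1,-0.2,0,0,0,0.45, 60,-1,-0.2,0,0,0,0.45, 60,-1,-0.2,0,0,0,0.45, 60,-1,-0.2,0,0,0,0.45, 60,-1,-0.2,0,0,0,0.45, 60,-1,-0.2,0,0,0,0.45, 60,-1,-0.2,0,0,0,0.45, 60,-1,-0.2,0,0,0,0.45]'; python3 g.py 516.7 -269 130 -0.311
```

```text
clock: 4.2
position: [592.5, 93.7, 231.4]
ee_rot: [[-0.225, 0.974, 0.0], [0.974, 0.225, 0.0], [0.0, 0.0, -1.0]]
contact_force: [1.0, -0.6, -0.1]
grip_width: 60.1
clock: 5.2
position: [559.1, -157.6, 231.4]
ee_rot: [[0.132, 0.991, 0.0], [0.991, -0.132, 0.0], [0.0, 0.0, -1.0]]
contact_force: [0.9, 0.6, -0.5]
grip_width: 60.2
pos [ 559.105 -157.646  231.405] jaw -0.13288929625288232 tilt z [ 0.  0. -1.] F [ 0.918  0.555 -0.501] M [-0.011  0.009 -0.037] w 60.16905256043155 t 5.2 q7 0.3086600526605415
delta world [ -42.405 -111.354 -101.405] units now [-4.64  -1.092  4.055] units after turn [-4.76  -0.252  4.056] turn units [ 0.004 -0.001  2.226]
```

```bash
python3 -m creep '[60,-0.94,-0.14,0.65,0,0,0.45, 60,-0.94,-0.14,0.65,0,0,0.45, 60,-0.94,-0.14,0.65,0,0,0.45, 60,-0.94,-0.14,0.65,0,0,0.45, 60,-0.94,-0.14,0.65,0,0,0.43, 60,0,0,0,0,0,0, 60,0,0,0,0,0,0]'; python3 g.py 516.7 -269 49 -0.311; python3 - <<'E'
from h import *
f=grab_frame("top");g=grab_frame("side")
np.save("top1.npy",f);np.save("side1.npy",g)
a=cv2.resize(f[185:275,310:400,::-1],(400,400),interpolation=2);b=cv2.resize(g[205:300,220:315,::-1],(400,400),interpolation=2)
cv2.imwrite("pics/ab1.png",np.hstack([a,b]))
E
```

```text
clock: 5.9
position: [518.5, -268.1, 149.9]
ee_rot: [[0.305, 0.952, -0.001], [0.952, -0.305, 0.0], [0.0, -0.001, -1.0]]
contact_force: [1.0, 0.8, -0.0]
grip_width: 60.2
pos [ 518.453 -268.097  149.929] jaw -0.3103511384009794 tilt z [-0.001  0.    -1.   ] F [ 1.001  0.846 -0.003] M [-0.002 -0.006  0.068] w 60.17744414823041 t 5.9 q7 0.4310086018115091
delta world [  -1.753   -0.903 -100.929] units now [-0.056 -0.053  4.037] units after turn [-0.056 -0.056  4.037] turn units [-0.007 -0.002  0.008]
```

View pics/ab1.png

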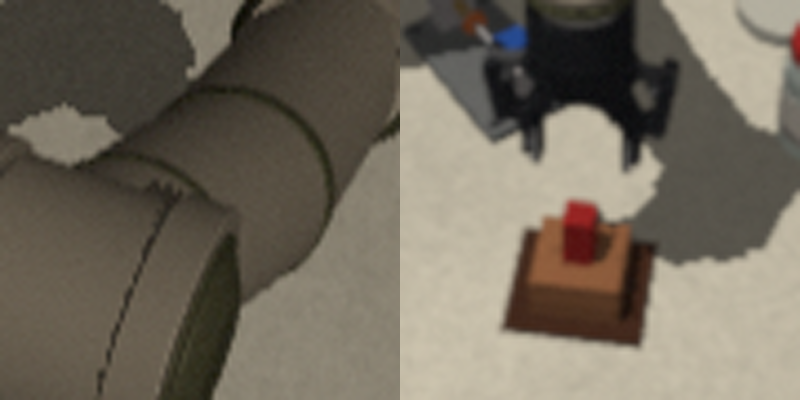

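```bash
python3 - <<'E'
from g import *
g_=np.load("side1.npy")
x0,y0,x1,y1=240,215,300,275
s_=10
o=cv2.resize(g_[y0:y1,x0:x1,::-1],None,fx=s_,fy=s_,interpolation=cv2.INTER_CUBIC)
for d in((0,0,0),(0,30,0),(0,-30,0),(11,30,-4),(-11,30,-4),(11,-30,-4),(-11,-30,-4)):
    u=proj("side",p+R@np.array(d,float))[0]; print(d,u)
    u=((u-[x0,y0]+.5)*s_-.5).round().astype(int); cv2.circle(o,tuple(u),3,(0,255,255) if d[0]==0 else (0,255,0),-1)
cv2.imwrite("pics/tips.png",o)
E
```

```text
(0, 0, 0) [262.802 242.94 ]
(0, 30, 0) [272.342 244.003]
(0, -30, 0) [253.304 241.882]
(11, 30, -4) [272.838 240.492]
(-11, 30, -4) [271.856 245.884]
(11, -30, -4) [253.871 238.394]
(-11, -30, -4) [252.66  243.736]
```

View pics/tips.png

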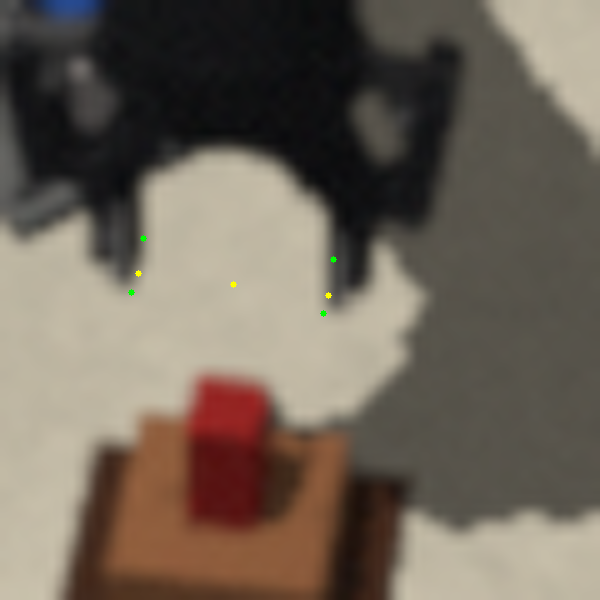

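```bash
python3 -m creep '[60,-0.06,-0.06,0.8,0,0,0, 60,0,0,0.8,0,0,0, 60,0,0,0.8,0,0,0, 60,0,0,0.8,0,0,0, 60,0,0,0.6,0,0,0, 60,0,0,0.2,0,0,0, 60,0,0,0,0,0,0]'; python3 g.py 516.7 -269.3 49 -0.311
```

```text
clock: 6.7
position: [517.7, -267.6, 50.0]
ee_rot: [[0.302, 0.953, -0.0], [0.953, -0.302, 0.0], [0.0, -0.0, -1.0]]
contact_force: [-0.2, 0.6, -0.0]
grip_width: 60.0
pos [ 517.653 -267.638   50.035] jaw -0.3071620498283139 tilt z [-0.  0. -1.] F [-0.174  0.584 -0.014] M [-0.027  0.01   0.034] w 59.97583127019412 t 6.7 q7 0.5082593191484718
delta world [-0.953 -1.662 -1.035] units now [-0.075 -0.016  0.041] units after turn [-0.075 -0.016  0.041] turn units [-0.002 -0.005  0.048]
```

```bash
python3 -m creep '[50,-0.075,-0.016,0.04,0,0,0.05, 40,0,0,0,0,0,0, 30,0,0,0,0,0,0, 26,0,0,0,0,0,0, 22,0,0,0,0,0,0, 15,0,0,0,0,0,0, 15,0,0,0,0,0,0, 15,0,0,0,0,0,0]' 30; python3 g.py 516.7 -269.3 49 -0.311
```

```text
clock: 7.5
position: [516.5, -270.0, 49.5]
ee_rot: [[0.307, 0.952, 0.001], [0.952, -0.307, -0.0], [0.0, 0.001, -1.0]]
contact_force: [-0.9, 1.6, 6.4]
grip_width: 23.7
pos [ 516.543 -270.005   49.539] jaw -0.31234448239161916 tilt z [ 0.001 -0.    -1.   ] F [-0.919  1.568  6.35 ] M [ 0.195  0.155 -0.01 ] w 23.69574590417474 t 7.5 q7 0.5091623110888422
delta world [ 0.157  0.705 -0.539] units now [ 0.029 -0.003  0.022] units after turn [ 0.029 -0.003  0.022] turn units [ 0.009 -0.002 -0.017]
```

```bash
python3 -m creep '[10,0,0,0,0,0,0, 10,0,0,0,0,0,0, 10,0,0,0,0,0,0, 10,0,0,-0.2,0,0,0, 10,0,0,-0.3,0,0,0, 10,0,0,0,0,0,0]' 100; python3 g.py 516.7 -269.3 49 -0.311;  python3 -m creep '[10,0,0,-0.5,0,0,0, 10,0,0,-0.5,0,0,0, 10,0,0,-0.5,0,0,0,10,0,0,-1,0,0,0,10,0,0,-1,0,0,0,10,0,0,0,0,0,0,10,0,0,0,0,0,0]';python3 g.py 516.7 -269.3 49 -0.311; python3 - <<'E'
from h import *
f=grab_frame("top");g=grab_frame("side")
np.save("top2.npy",f);np.save("side2.npy",g)
a=cv2.resize(f[185:275,310:400,::-1],(400,400),interpolation=2);b=cv2.resize(g[205:300,220:315,::-1],(400,400),interpolation=2)
cv2.imwrite("pics/ab2.png",np.hstack([a,b]))
E
```

```text
clock: 8.1
position: [516.7, -270.3, 62.5]
ee_rot: [[0.307, 0.952, 0.001], [0.952, -0.307, -0.001], [-0.0, 0.001, -1.0]]
contact_force: [0.3, -0.0, -1.0]
grip_width: 23.1
pos [ 516.685 -270.251   62.52 ] jaw -0.3124013293988194 tilt z [ 0.001 -0.001 -1.   ] F [ 0.334 -0.032 -1.007] M [-0.028 -0.04  -0.024] w 23.13316477478509 t 8.1 q7 0.5010496334002874
delta world [  0.015   0.951 -13.52 ] units now [ 0.037 -0.012  0.541] units after turn [ 0.036 -0.011  0.541] turn units [ 0.016  0.003 -0.018]
clock: 8.8
position: [516.7, -269.8, 150.0]
ee_rot: [[0.307, 0.952, 0.002], [0.952, -0.307, -0.0], [0.0, 0.002, -1.0]]
contact_force: [0.3, 0.1, -1.4]
grip_width: 23.0
pos [ 516.653 -269.831  150.016] jaw -0.3119595363392307 tilt z [ 0.002 -0.    -1.   ] F [ 0.317  0.057 -1.365] M [ 0.002 -0.02  -0.035] w 23.00778139397989 t 8.8 q7 0.43829197847697415
delta world [   0.047    0.531 -101.016] units now [ 0.02  -0.012  4.041] units after turn [ 0.021 -0.005  4.041] turn units [ 0.023 -0.002 -0.012]
```

View pics/ab2.png

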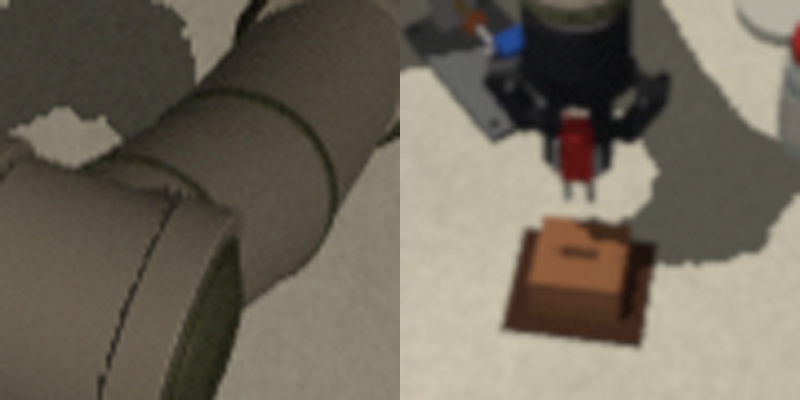

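```bash
python3 - <<'E'
from fit import *
from h import *
pose={"top":(491.3,-59,.435),"side":(491.35,-63.1,.433)}
for c,win in(("top",(270,240,292,262)),("side",(228,200,245,220))):
    f=np.load(c+"0.npy")
    m,u=mask(c,f,win,lambda u:(u[...,0]>1.6*u[...,1])&(u[...,0]>(110 if c=="top" else 130)))
    ys,xs=np.nonzero(m); uv=np.array([xs.mean(),ys.mean()])/S+[win[0],win[1]]
    q=pose[c]
    for z in(41,46,52):
        P=ray(c,uv,z)[0]; d=P[:2]-q[:2]; cs,sn=np.cos(q[2]),np.sin(q[2]); print(c,z,uv,"bracket xy",d@[cs,sn],d@[-sn,cs],m.sum()/255/64)
    uc=u.copy(); cs_,_=cv2.findContours(m,0,1); cv2.drawContours(uc,cs_,-1,(0,255,0),1); cv2.imwrite(f"pics/col_{c}.png",cv2.resize(uc[:,:,::-1],(400,400)))
a=cv2.imread("pics/col_top.png");b=cv2.imread("pics/col_side.png");cv2.imwrite("pics/col.png",np.hstack([a,b]))
E
```

```text
top 41 [281.17  251.398] bracket xy -4.254486437050773 66.6903051720922 5.453125
top 46 [281.17  251.398] bracket xy -4.886705279615387 67.00108227024224 5.453125
top 52 [281.17  251.398] bracket xy -5.645367890692844 67.37401478802227 5.453125
side 41 [236.634 209.162] bracket xy 0.37503373195198175 73.59751457676005 3.65625
side 46 [236.634 209.162] bracket xy -1.9619112364677584 69.16072965450155 3.65625
side 52 [236.634 209.162] bracket xy -4.766245198571264 63.836587747791725 3.65625
```

View pics/col.png

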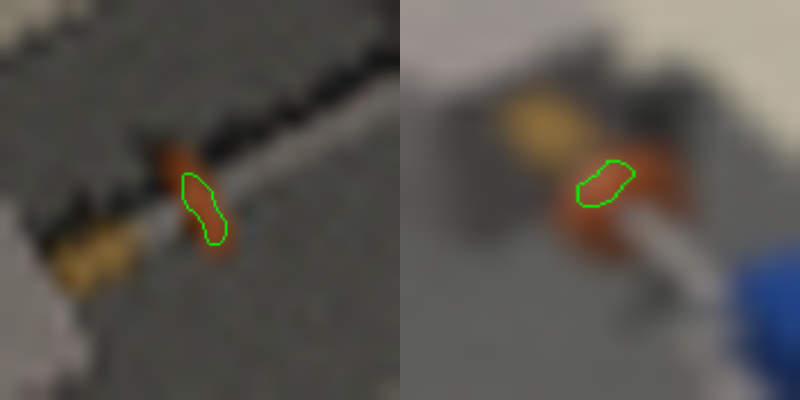

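```bash
python3 g.py 470.3 -15.6 150 0.434; python3 - <<'E'
from g import *
for n,t in ((10,-.93),):
    q,Q=rows_end(p,R,[[10,1,-.4,0,0,0,t]]*n); print(q)
E
```

```text
pos [ 515.998 -269.539  148.705] jaw -0.3120573952732489 tilt z [-0.001  0.    -1.   ] F [-0.609  0.054 -1.195] M [-0.008 -0.014 -0.004] w 22.923094062549218 t 8.9 q7 0.4383343994439407
delta world [-45.698 253.939   1.295] units now [ 9.106 -4.858 -0.046] units after turn [ 9.985  2.613 -0.052] turn units [-0.007 -0.006 -9.326]
[412.735 -27.494 148.874]
```

```bash
python3 -m creep '[10,0.98,-0.115,0,0,0,-0.93, 10,0.98,-0.115,0,0,0,-0.93, 10,0.98,-0.115,0,0,0,-0.93, 10,0.98,-0.115,0,0,0,-0.93, 10,0.98,-0.115,0,0,0,-0.93, 10,0.98,-0.115,0,0,0,-0.93, 10,0.98,-0.115,0,0,0,-0.93, 10,0.98,-0.115,0,0,0,-0.93, 10,0.98,-0.115,0,0,0,-0.93, 10,0.98,-0.115,0,0,0,-0.93]'; python3 g.py 470.3 -15.6 95 0.434
```

```text
clock: 9.9
position: [482.1, -30.2, 148.2]
ee_rot: [[-0.421, 0.907, -0.001], [0.907, 0.421, -0.0], [0.001, -0.001, -1.0]]
contact_force: [-0.0, -0.1, -1.5]
grip_width: 22.7
pos [482.084 -30.245 148.244] jaw 0.4348522693258933 tilt z [-0.001 -0.    -1.   ] F [-0.035 -0.115 -1.524] M [ 0.006 -0.046  0.002] w 22.67188259894029 t 9.9 q7 0.5856807020446606
delta world [-11.784  14.645 -53.244] units now [ 0.729 -0.178  2.13 ] units after turn [ 0.73  -0.181  2.13 ] turn units [-0.016 -0.007  0.011]
```

```bash
python3 -m creep '[10,0.4,-0.1,0.5,0,0,0, 10,0.33,-0.08,0.5,0,0,0, 10,0,0,0.5,0,0,0, 10,0,0,0.4,0,0,0, 10,0,0,0,0,0,0, 10,0,0,0,0,0,0]'; python3 g.py 470.3 -15.6 95 0.434;python3 - <<'E'
from h import *
f=grab_frame("top");g=grab_frame("side")
np.save("top3.npy",f);np.save("side3.npy",g)
a=cv2.resize(f[215:285,250:320,::-1],(400,400),interpolation=2);b=cv2.resize(g[180:240,210:270,::-1],(400,400),interpolation=2)
cv2.imwrite("pics/ab3.png",np.hstack([a,b]))
E
```

```text
clock: 10.5
position: [471.0, -16.9, 101.2]
ee_rot: [[-0.418, 0.909, -0.001], [0.909, 0.418, -0.0], [0.0, -0.001, -1.0]]
contact_force: [0.3, -0.5, -1.1]
grip_width: 22.6
pos [471.014 -16.859 101.247] jaw 0.4309867522450562 tilt z [-0.001 -0.    -1.   ] F [ 0.281 -0.475 -1.074] M [0.005 0.027 0.02 ] w 22.58156846044852 t 10.5 q7 0.5885847919201935
delta world [-0.714  1.259 -6.247] units now [ 0.058 -0.005  0.25 ] units after turn [ 0.058 -0.005  0.25 ] turn units [-0.012 -0.003 -0.038]
```

View pics/ab3.png

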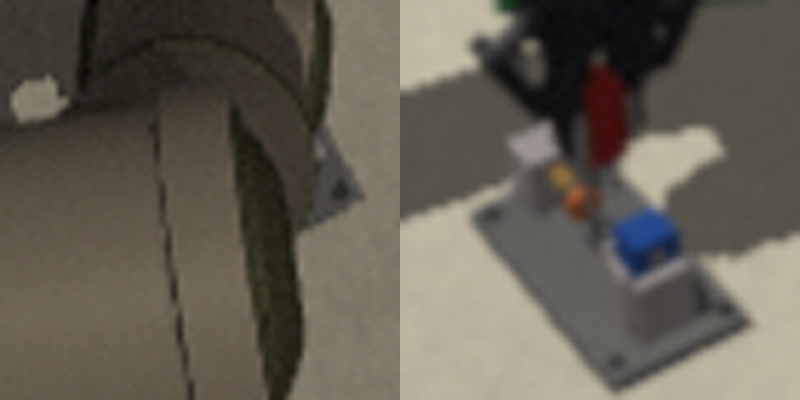

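```bash
cat > ov.py <<'E'
from g import *
def overlay(gname,out,win=(222,182,262,222),s_=15,off=(0,0,0),bp=(491.35,-63.1,.433),cyl=None,h=38.5):
    g_=np.load(gname); x0,y0,x1,y1=win
    o=cv2.resize(g_[y0:y1,x0:x1,::-1],None,fx=s_,fy=s_,interpolation=cv2.INTER_CUBIC)
    def dr(P,col):
        u=((proj("side",P)-[x0,y0]+.5)*s_-.5)
        cv2.polylines(o,[np.round(cv2.convexHull(u.astype(np.float32))).astype(int)],True,col,1)
    from fit import box,place
    yaw=np.arctan2(R[1,1],R[0,1]); q=(p[0]+off[0],p[1]+off[1],yaw); zt=p[2]-h
    for b in(box(-12,12,-12,12,zt+34,zt+84),box(-11,-6,-2,2,zt,zt+34),box(6,11,-2,2,zt,zt+34)): dr(place(b,q),(0,255,0))
    for b in(box(-3,3,19,98,38,44),box(-20.5,20.5,-19.5,19.5,12,58)): dr(place(b,bp),(0,255,255))
    cv2.imwrite(out,o)
E
python3 - <<'E'
from ov import *
overlay("side3.npy","pics/ov3.png")
E
```

```text
(no output)
```

View pics/ov3.png

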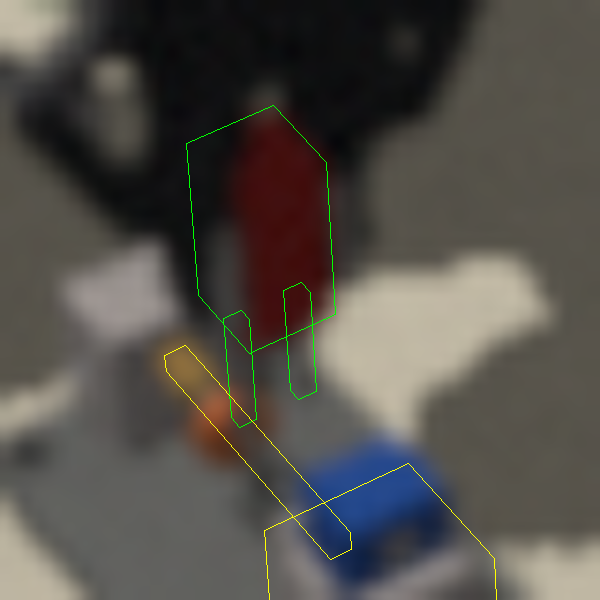

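```bash
python3 - <<'E'
from h import *
from fit import box,place
o_=[]
for c,win,bp in(("side",(222,195,262,235),(491.35,-63.1,.433)),("top",(262,230,312,280),(491.3,-59,.435))):
    f=np.load(c+"0.npy"); x0,y0,x1,y1=win; s_=600/(x1-x0)
    o=cv2.resize(f[y0:y1,x0:x1,::-1],(600,600),interpolation=cv2.INTER_CUBIC)
    def dr(P,col):
        u=((proj(c,P)-[x0,y0]+.5)*s_-.5)
        cv2.polylines(o,[np.round(cv2.convexHull(u.astype(np.float32))).astype(int)],True,col,1)
    for b in(box(-3,3,19,98,38,44),box(-20.5,20.5,-19.5,19.5,58,58.1),box(-14,14,-12,12,78,78.1),box(-18,18,98,124,56,56.1),box(-11,11,64,70,30,52)): dr(place(b,bp),(0,255,255))
    o_.append(o[:,100:500] if 0 else cv2.resize(o,(400,400)))
cv2.imwrite("pics/bars.png",np.hstack(o_))
E
```

```text
(no output)
```

View pics/bars.png

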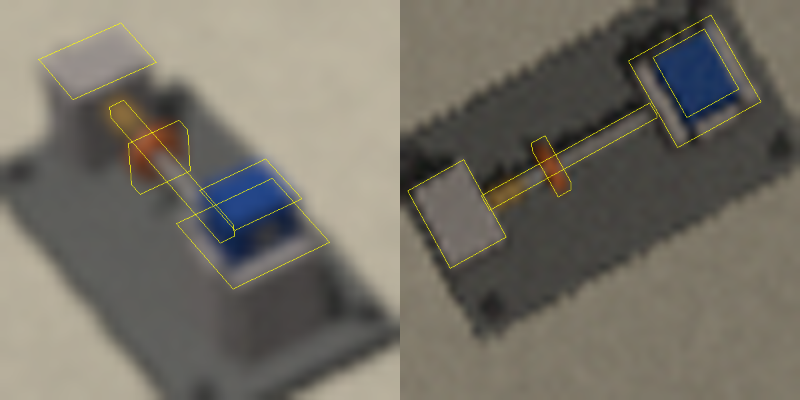

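```bash
python3 -m creep '[10,0,-0.02,0.2,0,0,0.04, 10,0,0,0.2,0,0,0, 10,0,0,0.2,0,0,0, 10,0,0,0,0,0,0]'; python3 -m creep '[10,0,0,0.06,0,0,0, 10,0,0,0.06,0,0,0, 10,0,0,0.06,0,0,0, 10,0,0,0,0,0,0]'; python3 -m creep '[10,0,0,0.06,0,0,0, 10,0,0,0.06,0,0,0, 10,0,0,0,0,0,0]'; python3 g.py 470.3 -15.6 69.5 0.434
```

```text
clock: 11.0
position: [470.3, -16.7, 85.9]
ee_rot: [[-0.415, 0.91, -0.001], [0.91, 0.415, -0.0], [0.0, -0.001, -1.0]]
contact_force: [0.6, -0.1, -0.5]
grip_width: 22.9
clock: 11.4
position: [470.6, -16.7, 81.9]
ee_rot: [[-0.415, 0.91, -0.0], [0.91, 0.415, -0.0], [0.0, -0.0, -1.0]]
contact_force: [0.7, -0.4, -1.6]
grip_width: 23.2
clock: 11.7
position: [470.6, -16.8, 78.9]
ee_rot: [[-0.415, 0.91, -0.0], [0.91, 0.415, -0.0], [0.0, -0.0, -1.0]]
contact_force: [0.7, 0.2, -1.4]
grip_width: 23.1
pos [470.583 -16.753  78.889] jaw 0.4283868115027658 tilt z [-0. -0. -1.] F [ 0.705  0.206 -1.42 ] M [ 0.029 -0.008 -0.024] w 23.06240940335835 t 11.7 q7 0.598132683884456
delta world [-0.283  1.153 -9.389] units now [0.047 0.009 0.376] units after turn [0.047 0.009 0.376] turn units [-0.002 -0.    -0.07 ]
```

```bash
python3 -m creep '[10,0,0,0.1,0,0,-0.07, 10,0,0,0.1,0,0,0, 10,0,0,0.1,0,0,0, 10,0,0,0.08,0,0,0, 10,0,0,0,0,0,0]'; python3 g.py 470.3 -15.6 69.5 0.434; python3 - <<'E'
from ov import *
g=grab_frame("side"); np.save("side4.npy",g); overlay("side4.npy","pics/ov4.png")
E
```

```text
clock: 12.2
position: [470.5, -16.8, 69.2]
ee_rot: [[-0.421, 0.907, -0.001], [0.907, 0.421, -0.0], [0.0, -0.0, -1.0]]
contact_force: [-0.8, -0.1, -0.8]
grip_width: 22.7
pos [470.498 -16.755  69.204] jaw 0.43399729242813345 tilt z [-0.001 -0.    -1.   ] F [-0.751 -0.115 -0.779] M [-0.038 -0.017 -0.005] w 22.698306453906277 t 12.2 q7 0.6050814832252598
delta world [-0.198  1.155  0.296] units now [ 0.045  0.012 -0.012] units after turn [ 0.045  0.012 -0.012] turn units [-0.006 -0.002 -0.   ]
```

View pics/ov4.png

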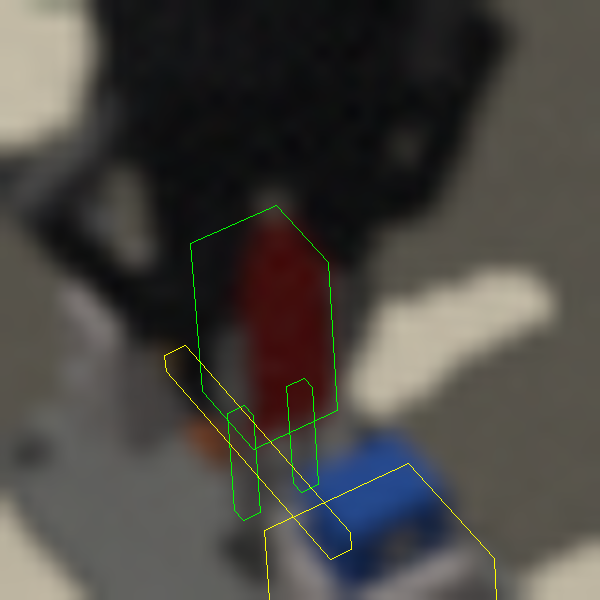

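```bash
cat > f.py <<'E'
from h import *
s=telemetry.observe();R=np.array(s["ee_rot"]);p=np.array(s["position"])
print("F tool",R.T@np.array(s["contact_force"]),"M",R.T@np.array(s["ft_torque"]),"y_br(rel)",p[:2]@[-.4205,.907]+262.,"n",p[:2]@[.907,.4205],"z",p[2],"t",s["clock"],"w",s["grip_width"],"tilt",R[:,2])
E
python3 f.py; python3 -m creep '[10,0.1,0,0,0,0,0, 10,0.1,0,0,0,0,0, 10,0.1,0,0,0,0,0, 10,0,0,0,0,0,0]'; python3 f.py;python3 -m creep '[10,0.04,0,0,0,0,0, 10,0.04,0,0,0,0,0, 10,0,0,0,0,0,0]'; python3 f.py
```

```text
F tool [ 0.159 -0.685  1.079] M [-0.001 -0.046  0.   ] y_br(rel) 48.933113150367745 n 419.75040326415916 z 69.35878567034754 t 12.25 w 22.97971348442944 tilt [-0. -0. -1.]
clock: 12.65
position: [467.3, -9.4, 69.6]
ee_rot: [[-0.421, 0.907, -0.0], [0.907, 0.421, 0.0], [0.0, 0.0, -1.0]]
contact_force: [0.2, 0.5, -0.6]
grip_width: 22.9
F tool [0.409 0.361 0.594] M [-0.037 -0.026 -0.006] y_br(rel) 56.93457690987657 n 419.86934410151713 z 69.61011663861328 t 12.65 w 22.876101704710653 tilt [-0.  0. -1.]
clock: 12.95
position: [466.6, -8.0, 69.6]
ee_rot: [[-0.421, 0.907, 0.0], [0.907, 0.421, 0.0], [0.0, 0.0, -1.0]]
contact_force: [-0.1, -0.1, -1.1]
grip_width: 23.0
F tool [-0.074 -0.093  1.087] M [-0.015 -0.022 -0.059] y_br(rel) 58.52718739308966 n 419.8627913443934 z 69.55610274251585 t 12.95 w 23.049433348487483 tilt [ 0.  0. -1.]
```

```bash
for i in 1 2; do :; done; python3 -m creep '[10,0.04,0,0,0,0,0, 10,0.04,0,0,0,0,0, 10,0,0,0,0,0,0]'; python3 f.py; python3 -m creep '[10,0.04,0,0,0,0,0, 10,0.04,0,0,0,0,0, 10,0,0,0,0,0,0]'; python3 f.py
```

```text
clock: 13.25
position: [465.7, -6.2, 69.5]
ee_rot: [[-0.421, 0.907, -0.0], [0.907, 0.421, 0.0], [0.0, -0.0, -1.0]]
contact_force: [-0.6, -0.0, -1.3]
grip_width: 23.2
F tool [ 0.236 -0.513  1.28 ] M [-0.017 -0.002 -0.001] y_br(rel) 60.53759574793372 n 419.8089605839124 z 69.52918033261463 t 13.25 w 23.159642463362125 tilt [-0.  0. -1.]
clock: 13.55
position: [464.9, -4.4, 69.5]
ee_rot: [[-0.421, 0.907, -0.0], [0.907, 0.421, -0.0], [0.0, -0.0, -1.0]]
contact_force: [-0.1, 0.5, -0.9]
grip_width: 22.9
F tool [0.452 0.106 0.889] M [ 0.014  0.036 -0.001] y_br(rel) 62.5314406947067 n 419.84121106798483 z 69.54105477441749 t 13.55 w 22.857949246497455 tilt [-0. -0. -1.]
```

```bash
python3 -m creep '[10,0.04,0,0,0,0,0, 10,0,0,0,0,0,0]'; python3 f.py; python3 -m creep '[10,0.04,0,0,0,0,0, 10,0,0,0,0,0,0]'; python3 f.py; python3 -m creep '[10,0.04,0,0,0,0,0, 10,0,0,0,0,0,0]'; python3 f.py
```

```text
clock: 13.75
position: [464.6, -3.7, 69.5]
ee_rot: [[-0.42, 0.907, 0.0], [0.907, 0.42, -0.0], [-0.0, 0.0, -1.0]]
contact_force: [0.3, -1.2, -0.9]
grip_width: 22.8
F tool [-1.217 -0.237  0.885] M [ 0.054 -0.25   0.018] y_br(rel) 63.22334096449194 n 419.8443555332856 z 69.53029086893532 t 13.75 w 22.759203729233477 tilt [ 0. -0. -1.]
clock: 13.95
position: [464.4, -3.1, 69.6]
ee_rot: [[-0.42, 0.908, 0.001], [0.908, 0.42, -0.001], [-0.001, 0.0, -1.0]]
contact_force: [0.8, -2.9, -1.7]
grip_width: 23.0
F tool [-2.929 -0.482  1.681] M [ 0.109 -0.907 -0.008] y_br(rel) 63.904449103611654 n 419.8636799753185 z 69.56626021450127 t 13.95 w 23.006469331100458 tilt [ 0.001 -0.001 -1.   ]
clock: 14.15
position: [464.0, -2.2, 69.6]
ee_rot: [[-0.42, 0.908, 0.001], [0.908, 0.42, -0.0], [-0.001, 0.0, -1.0]]
contact_force: [2.0, -4.3, -2.9]
grip_width: 23.2
F tool [-4.771  0.033  2.87 ] M [ 0.144 -1.212  0.03 ] y_br(rel) 64.94540980768363 n 419.92314631714805 z 69.55407391944807 t 14.15 w 23.229720003607063 tilt [ 0.001 -0.    -1.   ]
```

```bash
python3 -m creep '[10,0.04,0,0,0,0,0, 10,0,0,0,0,0,0]'; python3 f.py; python3 -m creep '[10,0.04,0,0,0,0,0, 10,0,0,0,0,0,0]'; python3 f.py; python3 -m creep '[10,0.04,0,0,0,0,0, 10,0,0,0,0,0,0]'; python3 f.py
```

```text
clock: 14.35
position: [463.5, -1.2, 69.6]
ee_rot: [[-0.42, 0.908, 0.001], [0.908, 0.42, -0.0], [-0.001, 0.0, -1.0]]
contact_force: [1.5, -5.0, -1.6]
grip_width: 23.2
F tool [-5.107 -0.753  1.592] M [ 0.156 -1.24   0.059] y_br(rel) 66.00991731213108 n 419.8909401747579 z 69.56715376539094 t 14.35 w 23.24693463564935 tilt [ 0.001 -0.    -1.   ]
clock: 14.55
position: [463.1, -0.3, 69.6]
ee_rot: [[-0.42, 0.907, 0.001], [0.907, 0.42, -0.0], [-0.001, 0.0, -1.0]]
contact_force: [1.2, -5.4, -3.2]
grip_width: 22.8
F tool [-5.377 -1.137  3.235] M [ 0.174 -1.293  0.021] y_br(rel) 66.96358808409457 n 419.94290092253374 z 69.56032202438513 t 14.55 w 22.8268383080262 tilt [ 0.001 -0.    -1.   ]
clock: 14.75
position: [462.7, 0.5, 69.5]
ee_rot: [[-0.42, 0.908, 0.001], [0.908, 0.42, -0.001], [-0.001, 0.0, -1.0]]
contact_force: [1.4, -5.4, -3.5]
grip_width: 23.4
F tool [-5.522 -0.967  3.479] M [ 0.17  -1.361  0.013] y_br(rel) 67.88216714858376 n 419.8973996823462 z 69.5433744332142 t 14.75 w 23.35177286727402 tilt [ 0.001 -0.001 -1.   ]
```

```bash
cat > look.py <<'E'
from h import *
import sys
g=grab_frame("side"); n=sys.argv[1]; np.save(n+".npy",g)
x0,y0,x1,y1=map(int,sys.argv[2:6]) if len(sys.argv)>2 else (225,190,265,230)
cv2.imwrite(f"pics/{n}.png",cv2.resize(g[y0:y1,x0:x1,::-1],(400,int(400*(y1-y0)/(x1-x0))),interpolation=2))
u=g[190:230,235:262].astype(float); m=(u[...,2]>1.4*u[...,0])&(u[...,2]>60); ys,xs=np.nonzero(m); print("blue px",m.sum(),"top row",ys.min()+190 if m.any() else None)
E
python3 -m creep '[10,0.04,0,0,0,0,0, 10,0,0,0,0,0,0]'; python3 f.py; python3 look.py l1; python3 -m creep '[10,0.03,0,0,0,0,0, 10,0,0,0,0,0,0]'; python3 f.py; python3 look.py l2
```

```text
clock: 14.95
position: [462.3, 1.4, 69.6]
ee_rot: [[-0.42, 0.908, 0.001], [0.908, 0.42, -0.001], [-0.001, 0.0, -1.0]]
contact_force: [1.6, -6.0, -2.9]
grip_width: 23.3
F tool [-6.161 -1.081  2.884] M [ 0.121 -1.341  0.001] y_br(rel) 68.84999940415176 n 419.9163325540552 z 69.55704497478146 t 14.95 w 23.286450208920574 tilt [ 0.001 -0.001 -1.   ]
blue px 89 top row 210
clock: 15.2
position: [462.0, 2.1, 69.5]
ee_rot: [[-0.42, 0.908, 0.001], [0.908, 0.42, -0.001], [-0.001, 0.0, -1.0]]
contact_force: [2.0, -6.0, -2.8]
grip_width: 23.0
F tool [-6.228 -0.709  2.839] M [ 0.158 -1.504  0.03 ] y_br(rel) 69.58165765296346 n 419.9328498453476 z 69.538951649015 t 15.2 w 23.01622548149172 tilt [ 0.001 -0.001 -1.   ]
blue px 109 top row 208
```

```bash
python3 -m creep '[10,0,0,0,0,0,0]';python3 look.py l3; python3 f.py; python3 - <<'E'
import cv2,numpy as np
cv2.imwrite("pics/l13.png",np.hstack([cv2.imread("pics/l1.png"),cv2.imread("pics/l3.png")]))
E
```

```text
clock: 15.35
position: [462.1, 2.0, 69.6]
ee_rot: [[-0.42, 0.908, 0.001], [0.908, 0.42, -0.001], [-0.001, 0.0, -1.0]]
contact_force: [1.9, -6.0, -2.7]
grip_width: 23.2
blue px 112 top row 207
F tool [-5.638 -1.051  3.748] M [ 0.19  -1.476  0.048] y_br(rel) 69.5072029437957 n 419.93191538297594 z 69.54516910057606 t 15.4 w 23.18018516696649 tilt [ 0.001 -0.001 -1.   ]
```

View pics/l13.png

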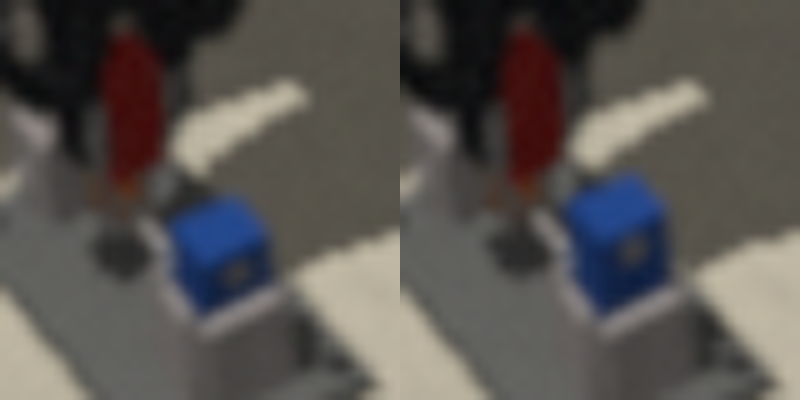

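```bash
python3 -m creep '[10,0,0,0,0,0,0]';python3 look.py l4; python3 - <<'E'
from h import *
from fit import *
for n in("side0","l1","l2","l4"):
    g=np.load(n+".npy").astype(np.uint8)
    m,u=mask("side",g,(235,195,262,235),lambda u:(u[...,2]>1.3*u[...,0])&(u[...,2]>40)); ys,xs=np.nonzero(m); print(n,ys.min()/S+195,ys.max()/S+195,m.sum()/255/64)
for zz in(32,50):
    r=render("side",[box(-14,14,-12,12,58,zz+46)],(491.35,-63.1,.433),(235,195,262,235)); ys,xs=np.nonzero(r); print(zz,ys.min()/S+195,ys.max()/S+195,r.sum()/255/64)
E
```

```text
clock: 15.5
position: [462.0, 2.0, 69.6]
ee_rot: [[-0.42, 0.908, 0.001], [0.908, 0.42, -0.001], [-0.001, 0.0, -1.0]]
contact_force: [1.8, -5.3, -3.6]
grip_width: 22.7
blue px 111 top row 207
side0 211.125 221.375 67.921875
l1 209.5 221.375 92.5
l2 207.375 221.375 112.109375
l4 207.125 221.375 112.546875
32 210.875 221.875 78.265625
50 207.375 221.875 115.03125
```

```bash
python3 -m creep '[10,-0.06,0,0,0,0,0, 10,-0.06,0,0,0,0,0, 10,-0.06,0,0,0,0,0, 10,-0.06,0,0,0,0,0, 10,-0.08,0,0,0,0,0, 10,-0.08,0,0,0,0,0, 10,-0.08,0,0,0,0,0, 10,-0.08,0,0,0,0,0, 10,0,0,0,0,0,0]';python3 f.py; python3 look.py l5; 
```

```text
clock: 16.45
position: [467.6, -10.3, 69.6]
ee_rot: [[-0.42, 0.907, -0.0], [0.907, 0.42, 0.0], [0.0, 0.0, -1.0]]
contact_force: [0.1, -0.1, -0.9]
grip_width: 22.8
F tool [-0.134  0.05   0.897] M [ 0.01   0.025 -0.032] y_br(rel) 56.03658280960897 n 419.83388271999945 z 69.55266794334916 t 16.45 w 22.845078851364196 tilt [-0.  0. -1.]
blue px 103 top row 208
```

View pics/l5.png

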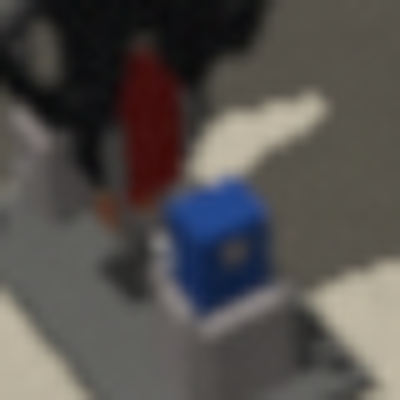

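```bash
python3 -m creep '[10,0,0,-0.2,0,0,0, 10,0,0,-0.4,0,0,0, 10,0,0,-0.6,0,0,0, 10,0,0,-0.8,0,0,0, 10,0,0,-0.8,0,0,0, 10,0,0,-0.4,0,0,0, 10,0,0,0,0,0,0]';python3 g.py 516.6 -269.9 150 -0.312;python3 look.py l6;python3 - <<'E'
from g import *
for n,a,b,t in ((11,-.95,.07,.85),(11,-.95,.1,.85)):
    q,Q=rows_end(p,R,[[10,a,b,0,0,0,t]]*n); print(q)
E
```

```text
clock: 17.2
position: [468.2, -10.0, 151.1]
ee_rot: [[-0.421, 0.907, 0.003], [0.907, 0.421, 0.0], [-0.001, 0.003, -1.0]]
contact_force: [-0.3, -0.0, -0.5]
grip_width: 22.9
pos [468.248  -9.955 151.051] jaw 0.4343166388575539 tilt z [ 0.003  0.    -1.   ] F [-0.31  -0.005 -0.497] M [-0.049 -0.019 -0.007] w 22.853499672406844 t 17.2 q7 0.5518488599282132
delta world [  48.352 -259.945   -1.051] units now [-10.246  -2.621   0.043] units after turn [-9.302  5.032  0.042] turn units [ 0.038 -0.003  9.329]
blue px 99 top row 208
[ 510.616 -262.292  150.14 ]
[ 518.64  -261.532  150.153]
```

View pics/l6.png

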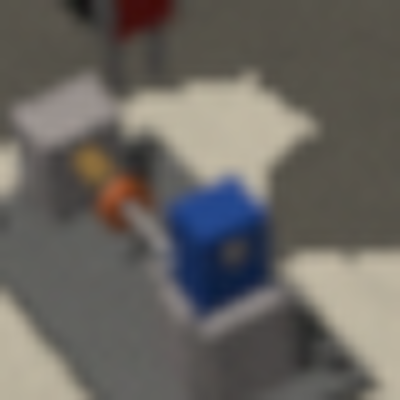

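```bash
python3 -m creep '[10,0,0,-0.7,0,0,0, 10,-0.98,0.1,0,0,0,0.92, 10,-0.98,0.1,0,0,0,0.92, 10,-0.98,0.1,0,0,0,0.93, 10,-0.98,0.1,0,0,0,0.93, 10,-0.98,0.1,0,0,0,0.93, 10,-0.98,0.1,0,0,0,0.93, 10,-0.98,0.1,0,0,0,0.93, 10,-0.98,0.1,0,0,0,0.93, 10,-0.98,0.1,0,0,0,0.93]';python3 g.py 516.6 -269.9 110 -0.312
```

```text
clock: 18.25
position: [518.9, -222.3, 165.8]
ee_rot: [[0.235, 0.972, -0.002], [0.972, -0.235, 0.0], [-0.0, -0.002, -1.0]]
contact_force: [0.1, 0.4, -1.0]
grip_width: 23.0
pos [ 518.894 -222.324  165.753] jaw -0.23672417245756874 tilt z [-0.002  0.    -1.   ] F [ 0.124  0.411 -1.03 ] M [-0.014  0.029  0.03 ] w 22.98919054215211 t 18.25 q7 0.4192654353118504
delta world [ -2.294 -47.576 -55.753] units now [-1.871  0.361  2.23 ] units after turn [-1.839  0.497  2.23 ] turn units [-0.021  0.003  0.941]
```

```bash
python3 -m creep '[10,-0.62,0.15,0.7,0,0,0.47, 10,-0.62,0.15,0.7,0,0,0.47, 10,-0.62,0.15,0.7,0,0,0, 10,0,0,0.4,0,0,0, 10,0,0,0,0,0,0, 10,0,0,0,0,0,0]';python3 g.py 516.6 -269.9 90 -0.312; python3 look.py l7 240 225 290 275
```

```text
clock: 18.85
position: [517.5, -268.4, 104.2]
ee_rot: [[0.304, 0.953, -0.001], [0.953, -0.304, 0.001], [0.001, -0.001, -1.0]]
contact_force: [-1.0, -0.2, -0.9]
grip_width: 23.0
pos [ 517.476 -268.398  104.193] jaw -0.3085002997962385 tilt z [-0.001  0.001 -1.   ] F [-0.956 -0.241 -0.872] M [-0.027 -0.011  0.04 ] w 22.989729126762374 t 18.85 q7 0.4841542301088356
delta world [ -0.876  -1.502 -14.193] units now [-0.068 -0.014  0.568] units after turn [-0.068 -0.015  0.568] turn units [-0.015 -0.007  0.044]
blue px 75 top row 208
```

View pics/l7.png

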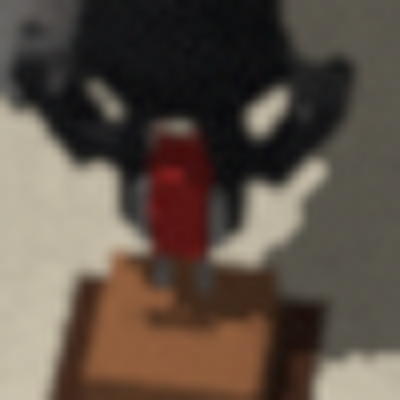

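```bash
python3 -m creep '[10,-0.068,-0.015,0.3,0,0,0.04, 10,0,0,0.3,0,0,0, 10,0,0,0.12,0,0,0, 10,0,0,0,0,0,0, 10,0,0,0,0,0,0]';python3 g.py 516.6 -269.9 50 -0.312; python3 look.py l8 240 225 290 275
```

```text
clock: 19.4
position: [516.7, -270.8, 86.5]
ee_rot: [[0.307, 0.952, -0.0], [0.952, -0.307, 0.0], [0.0, -0.0, -1.0]]
contact_force: [-0.3, -0.0, -0.5]
grip_width: 22.7
pos [ 516.695 -270.819   86.509] jaw -0.31239365794171764 tilt z [-0.  0. -1.] F [-0.349 -0.037 -0.503] M [ 0.004  0.025 -0.037] w 22.70652817871294 t 19.4 q7 0.49874127103750215
delta world [ -0.095   0.919 -36.509] units now [ 0.034 -0.015  1.46 ] units after turn [ 0.034 -0.015  1.46 ] turn units [-0.001 -0.    -0.005]
blue px 73 top row 208
```

View pics/l8.png

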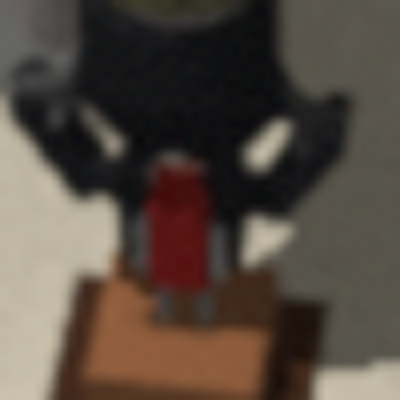

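```bash
python3 -m creep '[10,0.034,-0.015,0.1,0,0,0, 10,0,0,0.1,0,0,0, 10,0,0,0.1,0,0,0, 10,0,0,0.1,0,0,0, 10,0,0,0,0,0,0]';python3 g.py 516.6 -269.9 50 -0.312
```

```text
clock: 19.95
position: [516.4, -269.9, 76.2]
ee_rot: [[0.307, 0.952, -0.0], [0.952, -0.307, 0.0], [0.0, -0.001, -1.0]]
contact_force: [0.5, -0.5, -1.6]
grip_width: 23.1
pos [ 516.416 -269.86    76.158] jaw -0.3124364003627016 tilt z [-0.  0. -1.] F [ 0.473 -0.46  -1.578] M [ 0.011 -0.02  -0.031] w 23.133472888146084 t 19.95 q7 0.5052810006426095
delta world [  0.184  -0.04  -26.158] units now [0.001 0.008 1.046] units after turn [0.001 0.008 1.046] turn units [-0.007 -0.001 -0.005]
```

Tips are ~7 mm inside the slot with no contact force. Continue down.

```bash
python3 -m creep '[10,0,0,0.2,0,0,0, 10,0,0,0.2,0,0,0, 10,0,0,0.2,0,0,0, 10,0,0,0.2,0,0,0, 10,0,0,0.1,0,0,0, 10,0,0,0.04,0,0,0, 10,0,0,0,0,0,0]';python3 g.py 516.6 -269.9 49.5 -0.312
```

```text
clock: 20.65
position: [516.5, -270.0, 52.9]
ee_rot: [[0.307, 0.952, -0.0], [0.952, -0.307, 0.0], [-0.0, -0.0, -1.0]]
contact_force: [0.5, -0.6, -0.5]
grip_width: 23.0
pos [ 516.542 -269.966   52.913] jaw -0.31254007044945625 tilt z [-0.  0. -1.] F [ 0.465 -0.628 -0.487] M [-0.059 -0.017 -0.   ] w 22.951299866089077 t 20.65 q7 0.5214181472428693
delta world [ 0.058  0.066 -3.413] units now [0.003 0.001 0.137] units after turn [0.003 0.001 0.137] turn units [-0.002  0.    -0.007]
```

```bash
python3 -m creep '[10,0,0,0.06,0,0,0, 10,0,0,0.04,0,0,0, 10,0,0,0.03,0,0,0, 10,0,0,0,0,0,0]';python3 g.py 516.6 -269.9 49.5 -0.312
```

```text
clock: 21.05
position: [516.6, -269.9, 49.8]
ee_rot: [[0.307, 0.952, 0.0], [0.952, -0.307, -0.0], [-0.0, 0.0, -1.0]]
contact_force: [0.5, 0.6, -0.9]
grip_width: 22.9
pos [ 516.623 -269.934   49.8  ] jaw -0.31239726248462096 tilt z [ 0. -0. -1.] F [ 0.528  0.562 -0.934] M [0.013 0.006 0.029] w 22.87326389957394 t 21.05 q7 0.5236061488795384
delta world [-0.023  0.034 -0.3  ] units now [ 0.001 -0.001  0.012] units after turn [ 0.001 -0.001  0.012] turn units [ 0.001  0.    -0.005]
```

```bash
python3 -m creep '[10,0,0,0.03,0,0,0, 10,0,0,0.03,0,0,0, 10,0,0,0,0,0,0]';python3 g.py 516.6 -269.9 49.5 -0.312
```

```text
clock: 21.35
position: [516.7, -269.9, 49.6]
ee_rot: [[0.308, 0.952, 0.001], [0.952, -0.308, 0.0], [0.001, 0.001, -1.0]]
contact_force: [-3.3, 2.8, 16.3]
grip_width: 23.2
pos [ 516.655 -269.917   49.639] jaw -0.3126285279321803 tilt z [ 0.001  0.    -1.   ] F [-3.297  2.82  16.32 ] M [0.5   0.717 0.048] w 23.24759765236472 t 21.35 q7 0.5245709982427323
delta world [-0.055  0.017 -0.139] units now [-0.    -0.002  0.006] units after turn [-0.    -0.002  0.006] turn units [ 0.011 -0.008 -0.008]
```

```bash
python3 -m creep '[10,0,0,-0.02,0,0,0, 23,0,0,0,0,0,0, 24,0,0,0,0,0,0, 26,0,0,0,0,0,0, 34,0,0,0,0,0,0, 46,0,0,0,0,0,0, 50,0,0,0,0,0,0]' 30;python3 g.py 516.6 -269.9 150 -0.312; python3 -m creep '[50,0,0,-0.2,0,0,0, 50,0,0,-0.5,0,0,0, 50,0,0,-0.8,0,0,0, 50,0,0,-1,0,0,0, 50,0,0,-1,0,0,0, 50,0,0,-1,0,0,0, 50,0,0,-0.5,0,0,0, 50,0,0,0,0,0,0]'; python3 look.py l9 225 190 295 300
```

```text
clock: 22.05
position: [516.6, -269.9, 48.7]
ee_rot: [[0.307, 0.952, -0.0], [0.952, -0.307, -0.0], [-0.0, -0.0, -1.0]]
contact_force: [-1.3, 0.3, -0.6]
grip_width: 49.8
pos [ 516.61  -269.928   48.691] jaw -0.3123749619681563 tilt z [-0. -0. -1.] F [-1.261  0.265 -0.572] M [0.016 0.03  0.015] w 49.79419768521134 t 22.05 q7 0.5242377768754778
delta world [ -0.01    0.028 101.309] units now [ 0.001 -0.001 -4.052] units after turn [ 0.001 -0.001 -4.052] turn units [-0.001  0.001 -0.005]
clock: 22.85
position: [517.4, -270.3, 175.9]
ee_rot: [[0.307, 0.952, 0.003], [0.952, -0.307, -0.001], [-0.0, 0.004, -1.0]]
contact_force: [-0.2, -0.1, 0.5]
grip_width: 50.1
blue px 27 top row 207
```

View pics/l9.png

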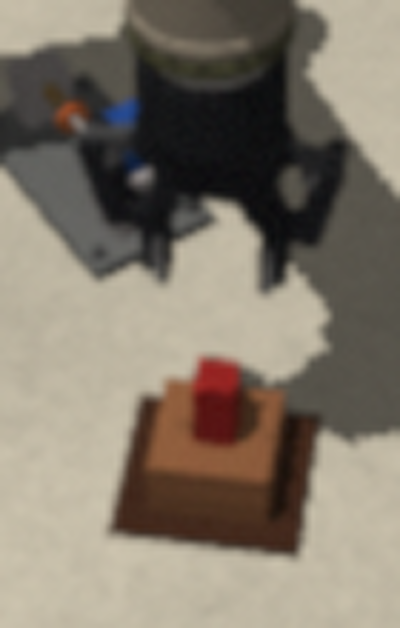

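```bash
python3 g.py 491.3 -61.3 120 0.434;python3 - <<'E'
from g import *
for n,a,b,t in ((9,.95,-.2,-1),(9,.93,-.3,-1)):
    q,Q=rows_end(p,R,[[10,a,b,0,0,0,t]]*n); print(q)
from h import *
a=np.load("side0.npy").astype(int);b=np.load("l9.npy").astype(int)
def c(g): 
    u=g[245:280,250:280].astype(float); m=(u[...,0]>2*u[...,1])&(u[...,0]>60); ys,xs=np.nonzero(m); return m.sum(),xs.mean(),ys.mean(),ys.min(),ys.max()
print(c(a),c(b))
E
```

```text
pos [ 516.931 -269.827  174.505] jaw -0.3120719325660399 tilt z [ 0.002 -0.    -1.   ] F [-0.291 -0.02  -0.945] M [-0.014  0.008  0.017] w 49.82554992187307 t 22.9 q7 0.43099662628159124
delta world [-25.631 208.527 -54.505] units now [ 7.623 -3.54   2.175] units after turn [7.999 2.577 2.18 ] turn units [ 0.021  0.006 -9.326]
[471.228 -60.964 174.347]
[449.241 -65.543 174.312]
(np.int64(102), np.float64(12.27450980392157), np.float64(15.303921568627452), np.int64(8), np.int64(22)) (np.int64(109), np.float64(12.486238532110091), np.float64(15.1651376146789), np.int64(8), np.int64(22))
```

```bash
python3 -m creep '[50,0.93,-0.11,0,0,0,-1, 50,0.93,-0.11,0,0,0,-1, 50,0.93,-0.11,0,0,0,-1, 50,0.93,-0.11,0,0,0,-1, 50,0.93,-0.11,0,0,0,-1, 50,0.93,-0.11,0,0,0,-1, 50,0.93,-0.11,0,0,0,-1, 50,0.93,-0.11,0,0,0,-1, 50,0.93,-0.11,0,0,0,-1, 50,0,0,0,0,0,-0.33]';python3 g.py 491.3 -61.3 120 0.434
```

```text
clock: 23.9
position: [488.8, -61.9, 173.7]
ee_rot: [[-0.429, 0.903, -0.002], [0.903, 0.429, 0.001], [0.002, -0.001, -1.0]]
contact_force: [0.3, -0.7, -0.7]
grip_width: 50.0
pos [488.765 -61.88  173.738] jaw 0.44305022032155317 tilt z [-0.002  0.001 -1.   ] F [ 0.324 -0.732 -0.7  ] M [-0.076 -0.033 -0.032] w 49.970547131318476 t 23.9 q7 0.648308681265203
delta world [  2.535   0.58  -53.738] units now [-0.027  0.104  2.149] units after turn [-0.022  0.102  2.15 ] turn units [-0.012 -0.023  0.113]
```

```bash
python3 -m creep '[50,-0.02,0.1,0.8,0,0,0.11, 50,0,0,0.8,0,0,0, 50,0,0,0.5,0,0,0, 50,0,0,0,0,0,0, 50,0,0,0,0,0,0]';python3 g.py 491.3 -61.3 69 0.434; python3 look.py m1 220 185 280 245
```

```text
clock: 24.4
position: [493.1, -64.9, 121.5]
ee_rot: [[-0.413, 0.911, -0.0], [0.911, 0.413, -0.0], [-0.0, -0.0, -1.0]]
contact_force: [-0.3, 0.1, -0.5]
grip_width: 50.0
pos [493.122 -64.884 121.462] jaw 0.42558834034445053 tilt z [-0. -0. -1.] F [-0.276  0.079 -0.454] M [-0.009  0.018 -0.03 ] w 50.036438446440506 t 24.4 q7 0.6747240672985224
delta world [ -1.822   3.584 -52.462] units now [ 0.161 -0.006  2.098] units after turn [ 0.161 -0.006  2.098] turn units [-0.005  0.    -0.105]
blue px 85 top row 209
```

View pics/m1.png

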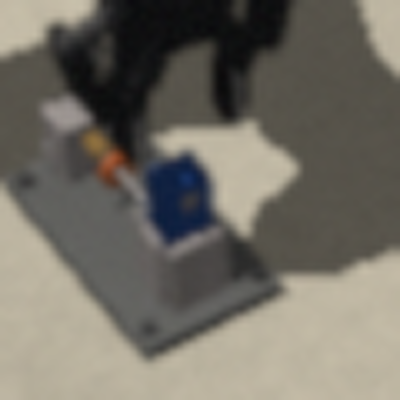

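```bash
python3 -m creep '[50,0.14,0,0.6,0,0,-0.1, 50,0,0,0.6,0,0,0, 50,0,0,0.4,0,0,0, 50,0,0,0.3,0,0,0, 50,0,0,0.15,0,0,0, 50,0,0,0,0,0,0, 50,0,0,0,0,0,0]';python3 g.py 491.3 -61.3 69 0.434; python3 look.py m2 220 185 280 245
```

```text
clock: 25.15
position: [492.0, -61.6, 70.3]
ee_rot: [[-0.42, 0.908, 0.0], [0.908, 0.42, -0.0], [-0.0, 0.0, -1.0]]
contact_force: [-0.6, 0.3, 0.1]
grip_width: 49.9
pos [491.999 -61.604  70.316] jaw 0.4331314719521231 tilt z [ 0. -0. -1.] F [-0.552  0.281  0.073] M [-0.     0.012  0.014] w 49.90620839404164 t 25.15 q7 0.7011616109816886
delta world [-0.699  0.304 -1.316] units now [ 0.023 -0.02   0.053] units after turn [ 0.023 -0.02   0.053] turn units [ 0.003  0.002 -0.011]
blue px 73 top row 209
```

View pics/m2.png

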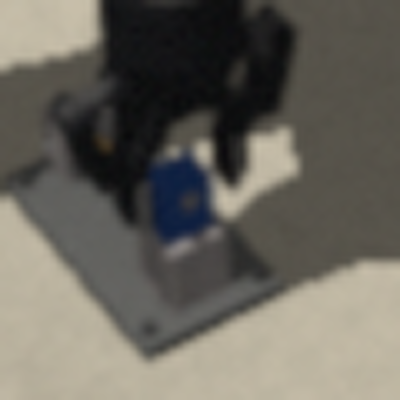

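```bash
python3 -m creep '[45,0,-0.02,0,0,0,0, 38,0,0,0,0,0,0, 33,0,0,0,0,0,0, 30,0,0,0,0,0,0, 28,0,0,0,0,0,0, 26,0,0,0,0,0,0, 22,0,0,0,0,0,0, 22,0,0,0,0,0,0]' 25; python3 g.py 491.3 -61.3 69 0.434; python3 f.py; python3 look.py m3 220 185 280 245
```

```text
clock: 26.0
position: [491.3, -61.7, 70.0]
ee_rot: [[-0.42, 0.908, -0.0], [0.908, 0.42, -0.0], [0.0, -0.0, -1.0]]
contact_force: [-0.0, 0.0, 1.9]
grip_width: 27.5
pos [491.272 -61.74   70.039] jaw 0.4331616067131502 tilt z [-0. -0. -1.] F [-0.027  0.036  1.928] M [-0.052  0.254  0.033] w 27.518197884997324 t 26.0 q7 0.7016257820141135
delta world [ 0.028  0.44  -1.039] units now [0.015 0.008 0.042] units after turn [0.015 0.008 0.042] turn units [-0.002 -0.001 -0.01 ]
F tool [ 0.044 -0.009 -1.928] M [ 0.252  0.059 -0.033] y_br(rel) -0.5776436528615818 n 419.6220648565487 z 70.03913327042837 t 26.0 w 27.518197884997324 tilt [-0. -0. -1.]
blue px 58 top row 208
```

View pics/m3.png

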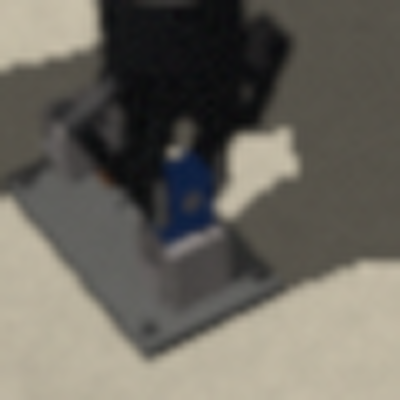

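```bash
python3 -m creep '[20,0,0,0,0,0,0, 20,0,0,-0.08,0,0,0, 20,0,0,-0.12,0,0,0, 20,0,0,-0.2,0,0,0, 20,0,0,-0.3,0,0,0, 20,0,0,-0.3,0,0,0, 20,0,0,0,0,0,0]' 40; python3 f.py; python3 -m creep '[20,0,0,-0.5,0,0,0, 20,0,0,-0.8,0,0,0, 20,0,0,-0.8,0,0,0, 20,0,0,-0.8,0,0,0, 20,0,0,-0.4,0,0,0, 20,0,0,0,0,0,0]';  python3 look.py m4 210 160 280 230; python3 g.py 518.7 294.5 160 0.52;
```

```text
clock: 26.75
position: [492.0, -61.7, 96.3]
ee_rot: [[-0.42, 0.908, 0.002], [0.908, 0.42, -0.0], [-0.001, 0.002, -1.0]]
contact_force: [-0.0, -0.3, -0.7]
grip_width: 27.2
F tool [-0.214 -0.137  0.661] M [ 0.001 -0.033  0.01 ] y_br(rel) -0.8860109362136086 n 420.2890872681143 z 96.28740534657632 t 26.75 w 27.197953363218105 tilt [ 0.002 -0.    -1.   ]
clock: 27.35
position: [492.0, -61.7, 178.6]
ee_rot: [[-0.42, 0.908, 0.002], [0.908, 0.42, 0.0], [-0.001, 0.002, -1.0]]
contact_force: [-0.0, -0.6, -1.1]
grip_width: 27.4
blue px 61 top row 190
pos [491.599 -61.536 177.717] jaw 0.43356760996553984 tilt z [ 0.001  0.    -1.   ] F [-0.14   0.675 -0.903] M [-0.024  0.026  0.088] w 27.626987182367973 t 27.4 q7 0.6411117387533842
delta world [ 27.101 356.036 -17.717] units now [12.469  6.966  0.711] units after turn [11.82   8.017  0.709] turn units [ 0.014  0.006 -1.08 ]
```

View pics/m4.png

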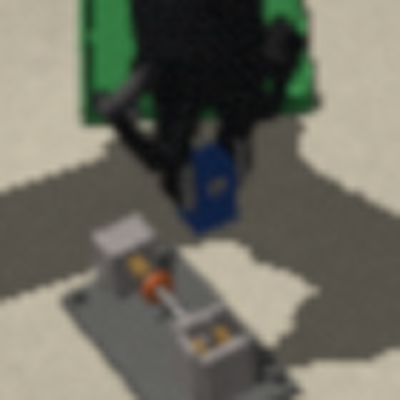

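```bash
python3 -m creep '[20,0.5,0.28,0,0,0,0, 20,0.89,0.5,0,0,0,0, 20,0.89,0.5,0,0,0,0, 20,0.89,0.5,0,0,0,0, 20,0.89,0.5,0,0,0,0, 20,0.89,0.5,0,0,0,0, 20,0.89,0.5,0,0,0,0, 20,0.89,0.5,0,0,0,0, 20,0.89,0.5,0,0,0,0, 20,0.89,0.5,0,0,0,0]';python3 -m creep '[20,0.89,0.5,0.3,0,0,0, 20,0.89,0.5,0.6,0,0,0, 20,0.89,0.5,0.8,0,0,0, 20,0.89,0.5,0.8,0,0,0, 20,0.3,0.15,0.8,0,0,0, 20,0,0,0.8,0,0,0, 20,0,0,0,0,0,0, 20,0,0,0,0,0,0]'; python3 look.py m5 200 130 280 210; python3 g.py 518.7 294.5 26 0.434;
```

```text
clock: 28.4
position: [509.6, 183.6, 176.3]
ee_rot: [[-0.42, 0.907, -0.002], [0.907, 0.42, -0.001], [0.0, -0.002, -1.0]]
contact_force: [-0.0, -1.0, -0.2]
grip_width: 27.2
clock: 29.2
position: [518.0, 291.7, 74.2]
ee_rot: [[-0.42, 0.908, -0.002], [0.908, 0.42, -0.001], [-0.0, -0.002, -1.0]]
contact_force: [0.3, 0.2, -1.2]
grip_width: 27.5
blue px 0 top row None
pos [518.597 291.727  75.033] jaw 0.43291247612728073 tilt z [-0. -0. -1.] F [ 0.807 -0.28  -0.474] M [-0.017 -0.02   0.025] w 26.85842983137682 t 29.25 q7 0.09580865600441617
delta world [  0.103   2.773 -49.033] units now [0.099 0.052 1.961] units after turn [0.099 0.05  1.961] turn units [-0.008  0.002 -0.014]
```

View pics/m5.png

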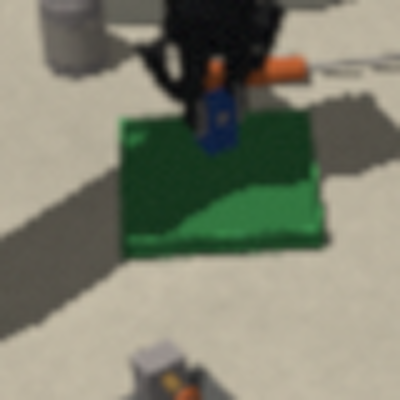

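```bash
python3 -m creep '[20,0,0,0.5,0,0,0, 20,0,0,0.5,0,0,0, 20,0,0,0.4,0,0,0, 20,0,0,0.25,0,0,0, 20,0,0,0.1,0,0,0, 20,0,0,0,0,0,0]'; python3 f.py; python3 -m creep '[20,0,0,0.06,0,0,0, 20,0,0,0.06,0,0,0, 20,0,0,0,0,0,0]';python3 f.py
```

```text
clock: 29.85
position: [518.7, 291.5, 30.8]
ee_rot: [[-0.42, 0.908, -0.001], [0.908, 0.42, -0.0], [-0.0, -0.001, -1.0]]
contact_force: [-0.4, -0.0, 0.3]
grip_width: 27.3
F tool [ 0.157 -0.369 -0.256] M [0.015 0.02  0.034] y_br(rel) 308.2563546353166 n 593.0397239574141 z 30.820648803682083 t 29.85 w 27.316820447036168 tilt [-0.001 -0.    -1.   ]
clock: 30.15
position: [518.9, 291.8, 28.4]
ee_rot: [[-0.42, 0.908, 0.0], [0.908, 0.42, 0.0], [0.0, 0.0, -1.0]]
contact_force: [-0.0, 1.0, -0.4]
grip_width: 27.4
F tool [0.887 0.357 0.357] M [0.041 0.009 0.032] y_br(rel) 308.4423672516738 n 593.3171265267977 z 28.393225371438582 t 30.15 w 27.373896856185556 tilt [ 0.  0. -1.]
```

```bash
python3 -m creep '[20,0,0,0.05,0,0,0, 20,0,0,0.05,0,0,0, 20,0,0,0,0,0,0]'; python3 f.py; python3 -m creep '[20,0,0,0.04,0,0,0, 20,0,0,0.04,0,0,0, 20,0,0,0,0,0,0]';python3 f.py
```

```text
clock: 30.45
position: [518.8, 291.7, 25.7]
ee_rot: [[-0.42, 0.908, -0.0], [0.908, 0.42, -0.0], [-0.0, -0.0, -1.0]]
contact_force: [1.0, 1.0, -0.3]
grip_width: 27.5
F tool [0.469 1.313 0.326] M [ 0.005 -0.031 -0.002] y_br(rel) 308.4188002062211 n 593.1774571390177 z 25.699072768248307 t 30.45 w 27.522739971796906 tilt [-0. -0. -1.]
clock: 30.75
position: [518.9, 291.7, 24.3]
ee_rot: [[-0.42, 0.908, 0.0], [0.908, 0.42, 0.0], [0.0, 0.0, -1.0]]
contact_force: [-0.8, -0.2, 5.7]
grip_width: 27.4
F tool [ 0.123 -0.839 -5.701] M [ 0.316 -0.004 -0.036] y_br(rel) 308.3947300220419 n 593.2715711064519 z 24.27983733350171 t 30.75 w 27.361942675748388 tilt [ 0.  0. -1.]
```

Touched down at the predicted height (5.7 N). Release and rise.

```bash
python3 -m creep '[26,0,0,-0.01,0,0,0, 28,0,0,0,0,0,0, 30,0,0,0,0,0,0, 34,0,0,0,0,0,0, 42,0,0,0,0,0,0, 50,0,0,0,0,0,0, 50,0,0,0,0,0,0]' 20; python3 f.py; python3 -m creep '[50,0,0,-0.2,0,0,0, 50,0,0,-0.5,0,0,0, 50,0,0,-0.8,0,0,0, 50,0,0,-1,0,0,0, 50,0,0,-1,0,0,0, 50,0,0,-1,0,0,0, 50,0,0,-0.5,0,0,0, 50,0,0,0,0,0,0]'; python3 look.py m6 200 120 310 300; python3 - <<'E'
from h import *
cv2.imwrite("pics/side_end.png",np.load("m6.npy")[:,:,::-1])
f=grab_frame("top");cv2.imwrite("pics/top_end.png",f[:,:,::-1])
E
```

```text
clock: 31.45
position: [518.8, 291.7, 24.0]
ee_rot: [[-0.42, 0.908, -0.0], [0.908, 0.42, -0.0], [-0.0, -0.0, -1.0]]
contact_force: [0.9, -1.1, -0.1]
grip_width: 50.0
F tool [-1.381  0.366  0.098] M [ 0.037 -0.026  0.006] y_br(rel) 308.434541305329 n 593.1963048267871 z 23.990933403511725 t 31.45 w 49.95495991792443 tilt [-0. -0. -1.]
clock: 32.25
position: [519.6, 292.2, 151.2]
ee_rot: [[-0.42, 0.908, 0.003], [0.908, 0.42, 0.002], [0.001, 0.004, -1.0]]
contact_force: [0.1, 0.2, -0.2]
grip_width: 50.1
blue px 0 top row None
```

View pics/m6.png

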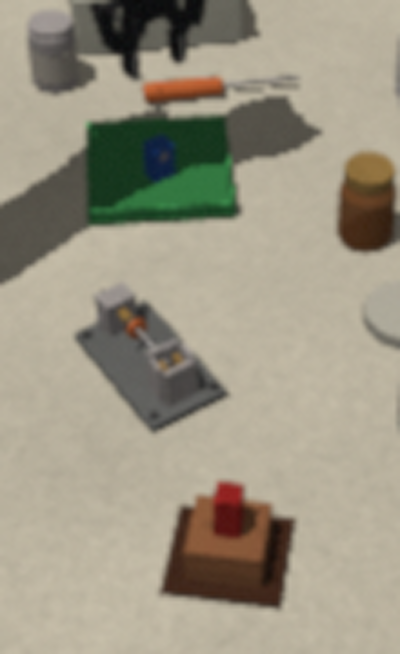

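View pics/top_end.png

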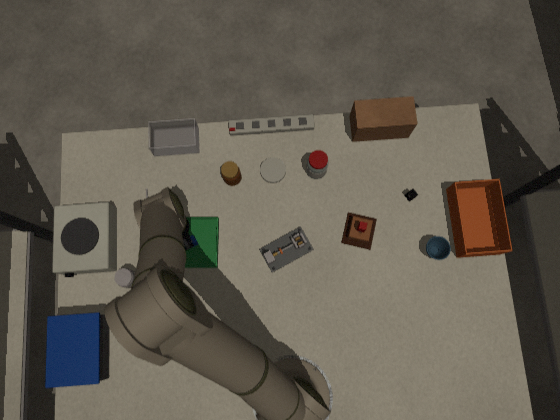

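```bash
python3 -m creep '[50,0,0,0,0,0,0, 50,0,0,0,0,0,0]'; python3 - <<'E'
from station import env
print(env.close_job())
E
```

```text
clock: 32.55
position: [518.3, 291.4, 147.9]
ee_rot: [[-0.42, 0.908, -0.002], [0.908, 0.42, -0.001], [-0.0, -0.002, -1.0]]
contact_force: [0.6, 0.6, -0.4]
grip_width: 50.2
the job is handed in; nothing more can be done
None
```

The job is done and handed in at 32.6 s of the 67 s allowed; no verdict was reported.

- **Popping the link:** I set the fork astride the bar and pushed the collar in 1 mm steps. It was in contact at about bracket y = 63 mm. The link popped up after roughly 6 mm of further push, with about 6 N on the wrist sensor.
- **Fork back in the stand:** It stands upright. Its red handle covers the same pixel rows in the side picture as at the start, so it is fully down.
- **Link in the tray:** I gripped it at 25 to 40 N and lifted it straight out. Touchdown on the tray floor was at the predicted height (5.7 N), and only then did I release it. The last side picture shows it standing upright near the tray's centre.
- **Bystanders:** The last pictures show no visible shift of the jars, disc, bowl, black link, can or screwdriver. I judged this by eye. The arm hid the screwdriver in the last top picture, so I saw it only in the side picture, and neither it nor the can was checked against its start position.

**Disagreements and unmeasured points:**
- The two cameras differed by about 4 mm in world y. I used the midpoint.
- I did not measure finger force on the bracket separately. The wrist force stayed near zero except when pushing, touching down or closing the grip. The largest reading, 16 N, came when seating the fork in its stand.

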